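# Mate a finned heat sink with the power unit's fixed fins

## Robot

A 6-joint arm with a two-finger parallel gripper is mounted at the origin on the work surface. World frame = base frame: x ahead of the robot, y to its left, z up, the work surface at z = 0. Lengths are in m, angles in rad, forces in N, time in s.
With the tool pointing down it reaches from about 0.25 to 0.775 m from the base axis. Payload 4 kg.
Tool frame: the origin (TCP) lies at the very end of the fingers, on their centre line; the grasp point (between the pads) lies 19 mm behind it; z points along the fingers, y is the direction in which the jaws open and shut (so a half turn about z gives the same grasp; the last joint's range is limited). The gripper opens to 94 mm and grips with 3 to 60 N. Pads are 16 mm wide; open, the fingers measure 119 mm over their backs; the gripper's body (75 mm by 177 mm) begins 78 mm behind the grasp point.
Start: joints at [-1.368, 0.087, 1.371, -0, 1.684, -0.103], TCP at [0.166, -0.525, 0.175] pointing down, gripper open.
Joint ranges: [-3.1, 3.1], [-0.76, 2.03], [0.27, 2.55], [-1.08, 4.22], [0.17, 2.65], [-2.57, 2.57]. Speed limits (rad/s): [2.79, 2.79, 3.14, 3.14, 3.14, 3.14].

## Interface

Orientations are given as a unit quaternion [x, y, z, w].
In Python, from bench import manip gives the robot as it stands.
- The arm moves only by the tool apply_moves, never from a script. Its argument "motion" is a list of rows, each a list of 6 numbers: the shift along the tool's x, y, z in m, then the turn, a rotation vector about the tool's x, y, z in rad. A call has 1 to 20 rows; each row is the pose to reach, as a shift and turn from the pose commanded when the call began, along the tool's axes at that moment; what a row does not reach only later rows make up. A row lasts 1/12 s, in which the tool goes at most 41.7 mm and 7.16 degrees, less where a joint would pass 70% of its speed; a pose out of reach is approached as far as the arm can. A call with a gripper value outside its range is refused whole. "jaw" is the opening, from 0 (shut) to 1 (fully open), set as the call begins (left out, the last holds). The fingers move at their own pace and stop on an object; "squeeze" is the grip in N (left out, the last holds). Time passes only in rows, so rows that repeat a pose let the fingers close. It gives the time, the measured TCP pose, the force and the opening at its end, in the units of the state.
- manip.get_obs(): the state, without advancing time (a new reading comes with each control period).
- manip.grab_frame(name): name is "side" or "top" or "wrist"; returns a dict with "color" (420x560x3 uint8, red, green, blue), "mtx" (3x3 intrinsics, pixels), "rvec" (rotation vector, rad) and "tvec" (3), from world to camera coordinates, as OpenCV has them. Camera axes: x right, y down, z forward; pixel columns grow to the right and rows downward; lengths in m; the calibration is good to about 2 mm. A picture is of the moment at which its call begins. There is no depth.
- manip.job_done(): hands the job in, once; it reports no verdict.
The state is a dict: "time_s": time; "q": joint angles; "joint_vel": joint speeds; "effort": joint torques, N m; "ee_pos": TCP position; "tool_rot": TCP orientation; "wrist_force": force on the tool from outside, world axes, zero at the start; "moment": the same for the moment, N m; "grip_width": opening from 0.0 (shut) to 1.0 (fully open).
Only numpy, scipy, OpenCV 4.12 (cv2) and the standard library are available. Lean on these libraries where they do the work, as an engineer would, in place of code of your own. Each camera call takes 0.05 s, during which the arm holds its last target.

## Task

One of the two loose aluminium heat sinks has fins that fit between the fixed fins in the open front bay of the blue power unit. Set that one flat on the bay's tray, square in front of the fixed fins, its fins pointing at them but not yet between them, and let go of it; then push it from behind until its fins are fully home between the fixed ones and the sprung side balls have clicked into its notches. Leave the other heat sink, bottle and screwdriver where they are.

Things in the scene. Friction and masses are not known exactly. Their poses are not given: they have to be found in the camera images.
- unit: Blue power unit, fixed, 273 x 180 mm, 90 high over its strap handle; yaw varies. Origin: on the table under the middle of the front face of the fixed comb's back plate. Its open bay looks to its -x; the sink is pushed along its +x. Steel tray x -175..20, y -80..80, its top at z 5. Blue housing x 18..98, 75 high.
- fixed_tips (a point): Tip (x -49 in the unit's frame) of the middle one of the five fixed aluminium fins, at its top edge. Fins at unit y -40, -20, 0, 20, 40, each 8 mm thick (12 mm gaps), x 0 to rounded tips at -49, z 5..31. Two steel cheeks flank the bay, unit x -95..-47, |y| 54..70, z 5..31; each has a sprung ball (radius 8, x -67, z 19) reaching in to |y| 47.5.
- home (a point): Point on the tray (unit x -50, y 0, z 5), axes along the unit's: where the matching sink's origin is when fully home, its axes parallel to these. Its fin tips then touch the comb's back plate and the balls sit in its notches.
- sink: The matching aluminium heat sink (four fins), 0.34 to 0.55 kg, loose, 84 x 100 x 58 mm. Origin: under the middle of the front face of its block, on the underside; x along the fins, away from the block. Block x -34..0, y -50..50, z 0..28; side notches x -24.5..-9.5, 7 deep. Centre of mass near x -5.
- sink_tips (a point): Front of the matching sink's fins, mid-width at their top edge (sink x 50, y 0, z 26). Four fins at sink y -30, -10, 10, 30, each 8 mm thick with rounded tips, x 0..50, z 0..26: 2 mm clearance each side between the fixed fins.
- sink_rib (a point): Middle of the top edge of the matching sink's upright grip rib (sink x -8, z 58). The rib is 12 mm thick along x (x -14..-2), 60 mm wide along y, and stands from z 28 to 58: pinch it across its thickness from above.
- sink_rear (a point): Middle of the flat rear face of the matching sink's block (sink x -34, z 14), 100 wide, 28 high: push here, low. Getting past the balls takes about 6 to 15 N.
- other_sink: The heat sink that does not fit (three thicker fins, 12 mm thick, at y -32, 0, 32), about 0.45 kg; otherwise the same shape, size and origin as the matching one. Leave alone.
- ball_left (a joint): Sprung ball in the cheek at the unit's +y side: 0 = fully out, grows as it is pressed into the cheek (to 0.009 m). It is pressed in while the block's side passes and springs back near 0 when it has clicked into the notch.
- ball_right (a joint): The same at the unit's -y side.
- bottle: Small bottle, 38 mm diameter, 100 mm high, origin under its centre; leave alone.
- driver: Screwdriver, 200 mm long, 26 mm thick, lying on the table right of the unit, origin under its middle, handle to its -x; leave alone.
Things that resemble listed ones, but are neither listed nor needed, are in the scene too. Leave any green or purple look-alike of the sink alone.

How it is judged:
By the outcome, as a careful person would: the job done as asked, in the order asked, and still so for the second after the job is handed in, with the robot touching nothing.
It also fails if it takes over 61 s, if anything falls off the work surface, if the arm or the gripper's body presses on something with over 40 N, if the wrist force passes 120 N, or if a joint passes its speed limit or range.

## Working session

There is one attempt and no reset: what is moved stays moved. The work goes in short steps, Python scripts to look and compute and a tool call to move; the robot and the scene stay as the last step left them, time stands still between calls to the robot, and variables do not carry over. Pictures are saved under pics/ and viewed, and the job is handed in when it is done.

Besides the shell and the picture viewer there is one more tool, called after "Emit:" by a JSON object that holds its "fn" and its "kwargs", one argument or row to a line. apply_moves: Moves the arm, as the interface text tells. Its arguments: {"type":"object","properties":{"motion":{"type":"array","items":{"type":"array","items":{"type":"number"}}},"jaw":{"type":"number"},"squeeze":{"type":"number"}},"required":["motion"]}

```bash
mkdir -p pics; ls; cat > h.py <<'E'
from bench import manip
import numpy as np, cv2
def snap(n,f):
    d=manip.grab_frame(n); cv2.imwrite('pics/'+f+'.png',cv2.cvtColor(d['color'],cv2.COLOR_RGB2BGR))
    np.savez('pics/'+f+'.npz',mtx=d['mtx'],rvec=d['rvec'],tvec=d['tvec']); return d
def ld(f): return np.load('pics/'+f+'.npz')
def P(d):
    R=cv2.Rodrigues(np.array(d['rvec'],float))[0]; return np.array(d['mtx'])@np.c_[R,np.array(d['tvec']).reshape(3)]
def tri(fa,a,fb,b):
    X=cv2.triangulatePoints(P(ld(fa)),P(ld(fb)),np.array(a,float).reshape(2,1),np.array(b,float).reshape(2,1)); return (X[:3]/X[3]).ravel()
def onz(f,p,z):
    d=ld(f);R=cv2.Rodrigues(d['rvec'])[0];t=d['tvec'].reshape(3);c=-R.T@t
    r=R.T@np.linalg.solve(d['mtx'],np.array([p[0],p[1],1.]));return c+r*(z-c[2])/r[2]
def proj(f,X):
    d=ld(f);return cv2.projectPoints(np.array(X,float).reshape(-1,1,3),d['rvec'],d['tvec'],d['mtx'],None)[0].reshape(-1,2)
E
python3 - <<'E'
from h import *
for n in('top','side','wrist'):snap(n,n+'0')
print(manip.get_obs())
for n in('top','side'):
    d=ld(n+'0');R=cv2.Rodrigues(d['rvec'])[0];print(n,-R.T@d['tvec'].reshape(3))
E
```

```text
pics
{'time_s': 0.15, 'q': array([-1.36813285e+00,  8.77795221e-02,  1.37187840e+00,  5.99222744e-06,
        1.68356916e+00, -1.03072808e-01]), 'joint_vel': array([ 1.30829688e-04, -1.41124001e-03, -5.05037531e-03,  8.93131694e-04,
        1.50356021e-03,  4.10487593e-05]), 'effort': array([ 1.00283654e-03, -3.40642154e+01, -3.02793682e+01,  7.18197646e-02,
        3.05094291e-02, -1.09123921e-04]), 'ee_pos': array([ 0.16546786, -0.52404431,  0.17399076]), 'tool_rot': array([ 9.88338021e-01,  1.52273728e-01, -3.77029363e-05, -8.16348733e-04]), 'wrist_force': array([ 0.00180777,  0.35381309, -0.0724467 ]), 'moment': array([ 0.01754275, -0.02253833,  0.00825644]), 'grip_width': 1.0011825050727199}
top [ 0.30196344 -0.11420023  1.24085647]
side [-0.16339607  1.13900416  0.913722  ]
```

View pics/top0.png

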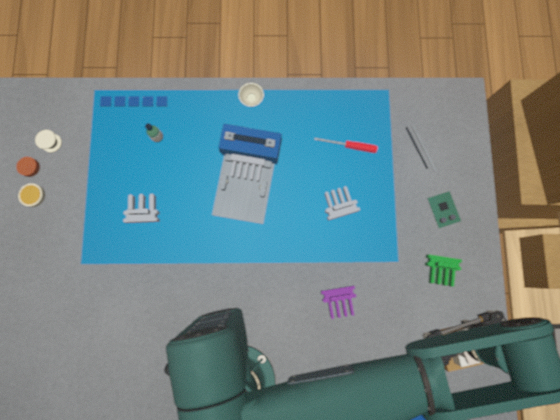

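View pics/side0.png

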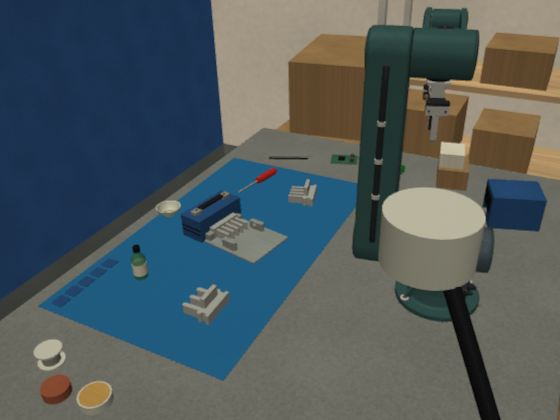

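View pics/wrist0.png

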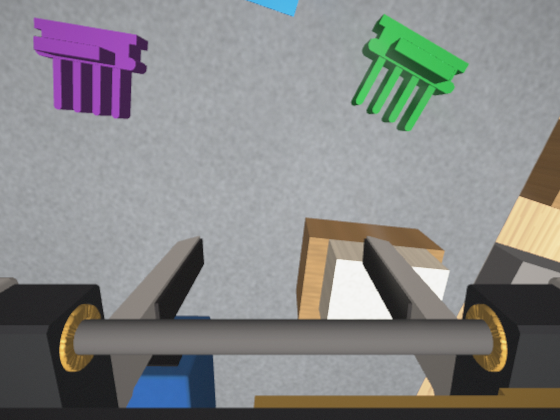

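```bash
python3 - <<'E'
from h import *
im=cv2.imread('pics/top0.png')
a=cv2.resize(im[170:235,310:375],None,fx=6,fy=6,interpolation=cv2.INTER_CUBIC)
b=cv2.resize(im[180:245,108:173],None,fx=6,fy=6,interpolation=cv2.INTER_CUBIC)
cv2.imwrite('pics/c1.png',np.hstack([a,b]))
cv2.imwrite('pics/c2.png',cv2.resize(im[115:230,205:290],None,fx=5,fy=5,interpolation=cv2.INTER_CUBIC))
for p in[(342,203),(141,208),(250,160),(242,190)]:print(onz('top0',p,0.03))
E
```

```text
[ 0.51566196 -0.31075552  0.03      ]
[0.50322443 0.2968605  0.03      ]
[ 0.65190052 -0.03017599  0.03      ]
[ 0.55734579 -0.00647192  0.03      ]
```

View pics/c1.png

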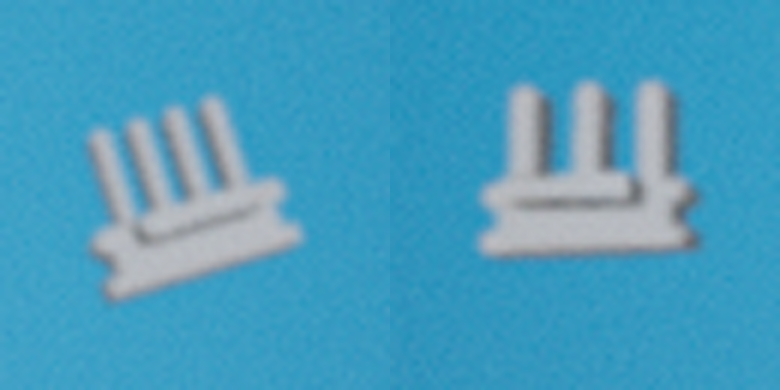

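View pics/c2.png

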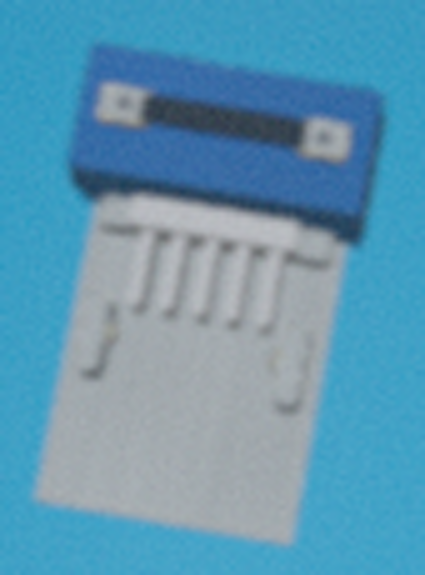

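```bash
cat >> h.py <<'E'
from scipy.spatial.transform import Rotation as Ro
def tool(o=None):
    o=o or manip.get_obs(); return Ro.from_quat(o['tool_rot']),np.array(o['ee_pos'])
def delta(pos,yaw_tool_quat=None):
    "shift (tool axes) and rotvec to reach a world pose"
    R,p=tool(); s=R.inv().apply(np.array(pos)-p)
    r=(R.inv()*yaw_tool_quat).as_rotvec() if yaw_tool_quat is not None else None
    return s,r
def down(yx):  # tool pointing down, tool x axis at world angle yx
    x=np.array([np.cos(yx),np.sin(yx),0]);z=np.array([0,0,-1.]);return Ro.from_matrix(np.c_[x,np.cross(z,x),z])
E
python3 - <<'E'
from h import *
R,p=tool();d=ld('wrist0');Rc=cv2.Rodrigues(d['rvec'])[0];c=-Rc.T@d['tvec'].reshape(3)
print('cam in tool',R.inv().apply(c-p));print((R.inv().as_matrix()@Rc.T).round(3));print(R.as_matrix().round(3));print(d['mtx'])
x=R.as_matrix()[:,0];print(np.degrees(np.arctan2(x[1],x[0])))
E
```

```text
cam in tool [ 0.07524715 -0.0007761  -0.21063359]
[[ 0.001 -0.967 -0.256]
 [ 1.     0.001 -0.001]
 [ 0.001 -0.256  0.967]]
[[ 0.954  0.301 -0.   ]
 [ 0.301 -0.954  0.002]
 [ 0.    -0.002 -1.   ]]
[[326.89074881   0.         282.83506662]
 [  0.         326.89074881 206.83469992]
 [  0.           0.           1.        ]]
17.517428746144265
```

Candidates: grey four-fin heat sink at top px (342,203), which fits; grey three-fin one at (141,208), too thick; green at (443,268) and purple at (340,300) are look-alikes. The crop confirms four thin fins on the right-hand grey one. The unit's bay is at about (245,185). I'll move the wrist camera over the chosen one.

Emit:
{"fn": "apply_moves", "kwargs": {
  "motion": [
    [0.04,-0.01,-0.016,0,0,-0.12],
    [0.08,-0.02,-0.016,0,0,-0.24],
    [0.12,-0.03,-0.016,0,0,-0.36],
    [0.16,-0.04,-0.016,0,0,-0.48],
    [0.2,-0.05,-0.016,0,0,-0.6],
    [0.24,-0.06,-0.016,0,0,-0.72],
    [0.28,-0.07,-0.016,0,0,-0.84],
    [0.32,-0.08,-0.016,0,0,-0.96],
    [0.36,-0.09,-0.016,0,0,-1.08],
    [0.398,-0.099,-0.016,0,0,-1.2],
    [0.398,-0.099,-0.016,0,0,-1.32],
    [0.398,-0.099,-0.016,0,0,-1.44],
    [0.398,-0.099,-0.016,0,0,-1.545],
    [0.398,-0.099,-0.016,0,0,-1.545],
    [0.398,-0.099,-0.016,0,0,-1.545],
    [0.398,-0.099,-0.016,0,0,-1.545]
  ]
}}

```text
time_s: 1.48
ee_pos: [0.5151, -0.3103, 0.1907]
tool_rot: [0.603, 0.798, -0.0, -0.0]
wrist_force: [-0.2, 0.0, -0.8]
grip_width: 1.0
```

```bash
python3 - <<'E'
from h import *
snap('wrist','w1');snap('top','top1')
print(tool()[1],tool()[0].as_matrix().round(3),manip.get_obs()['time_s'])
E
```

```text
[ 0.51508836 -0.31046904  0.19086262] [[-0.275  0.962 -0.   ]
 [ 0.962  0.275 -0.   ]
 [-0.    -0.    -1.   ]] 1.5833
```

View pics/w1.png

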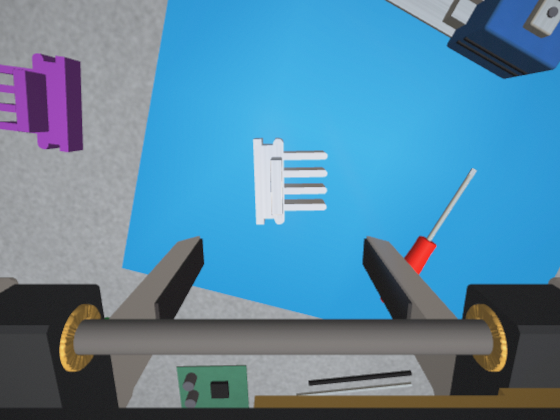

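Wrist picture: four-fin sink at px (290,180), block corners (254,139)/(258,224), fins to (327,207); driver and unit are clear of it. I'll take a second view from another place.

Emit:
{"fn": "apply_moves", "kwargs": {
  "motion": [
    [0.02,0.01,0.03,0,0,0],
    [0.03,0.02,0.06,0,0,0],
    [0.03,0.02,0.07,0,0,0],
    [0.03,0.02,0.07,0,0,0],
    [0.03,0.02,0.07,0,0,0]
  ]
}}

```text
time_s: 2.0
ee_pos: [0.5258, -0.2765, 0.1209]
tool_rot: [0.602, 0.799, -0.0, -0.0]
wrist_force: [0.4, 0.1, 1.3]
grip_width: 1.0
```

```bash
python3 - <<'E'
from h import *
snap('wrist','w2')
print(tool()[1],manip.get_obs()['joint_vel'].round(4))
a=cv2.imread('pics/w1.png')[130:235,240:340];b=cv2.imread('pics/w2.png')
cv2.imwrite('pics/w1c.png',cv2.resize(a,None,fx=5.5,fy=5.5,interpolation=cv2.INTER_CUBIC))
E
```

```text
[ 0.52656674 -0.27720068  0.12239515] [-0.0051 -0.0122 -0.0276  0.0027 -0.0036  0.0009]
```

View pics/w2.png

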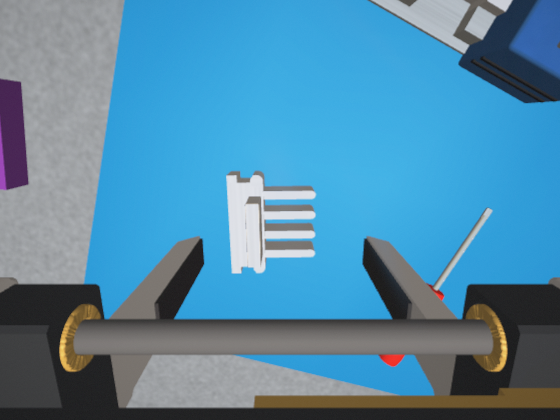

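View pics/w1c.png

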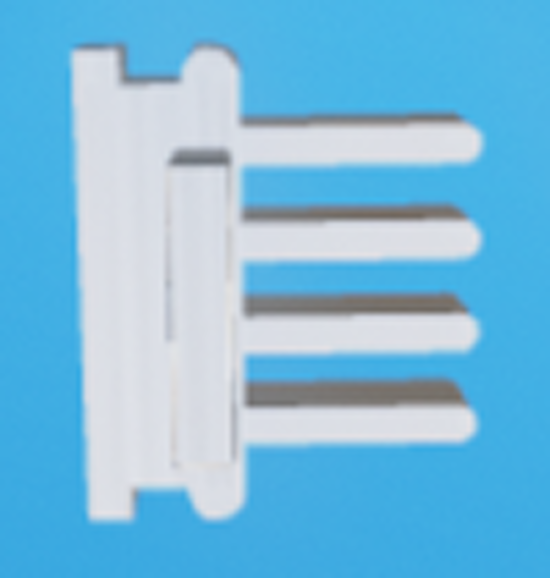

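```bash
python3 - <<'E'
from h import *
b=cv2.imread('pics/w2.png')[165:280,220:325]
cv2.imwrite('pics/w2c.png',cv2.resize(b,None,fx=5,fy=5,interpolation=cv2.INTER_CUBIC))
E
```

```text
(no output)
```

View pics/w2c.png

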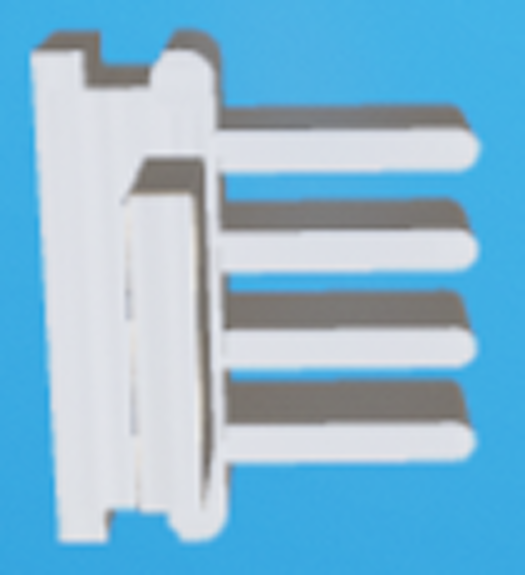

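```bash
cat > fit.py <<'E'
from h import *
from scipy.optimize import least_squares
def fit(views,obj,x0,zfree=True):
    # views: {name: (idx list, px)}
    obj=np.array(obj,float)/1000
    def W(x): return Ro.from_euler('z',x[3]).apply(obj)+x[:3]
    def f(x):
        if not zfree: x=np.r_[x[:2],0,x[2]]
        w=W(x);return np.concatenate([(proj(n,w[i])-p).ravel() for n,(i,p) in views.items()])
    x0=np.array(x0,float)
    s=least_squares(f,x0 if zfree else x0[[0,1,3]],x_scale=[.1,.1,.1,1] if zfree else [.1,.1,1],loss='soft_l1')
    return s.x,f(s.x)
def up(c,s,o): return (np.array(c,float)+.5)/s-.5+np.array(o)
E
python3 - <<'E'
from fit import *
obj=[(-34,50,28),(-34,-50,28)]+[(50,y,26) for y in(30,10,-10,-30)]+[(-14,30,58),(-2,30,58),(-14,-30,58),(-2,-30,58)]
p1=up([(73,49),(88,520),(483,143),(483,240),(480,333),(477,424),(168,165),(230,165),(178,468),(236,465)],5.5,(240,130))
p2=up([(32,52),(60,541),(480,150),(478,249),(477,347),(475,441),(127,198),(194,195),(137,512),(205,510)],5,(220,165))
i=list(range(10))
x,r=fit({'w1':(i,p1),'w2':(i,p2)},obj,[.5,-.31,0,.28]);print(x,np.degrees(x[3]));print(r.reshape(-1,2).round(1).tolist())
# pure triangulation of rib
for k in(2,5,6,7,8,9):print(k,tri('w1',p1[k],'w2',p2[k]))
rib=Ro.from_euler('z',x[3]).apply([-.008,0,0])+[x[0],x[1],0];print('rib',rib)
for h in(.10,.039):
  s,rv=delta([rib[0],rib[1],h],down(x[3]+np.pi/2));print(h,s.round(4),rv.round(4))
E
```

```text
[ 0.51539257 -0.3041622   0.00067777  0.2904923 ] 16.643982678939885
[[0.0, 0.3], [0.3, -0.1], [-0.0, 0.1], [-0.4, -0.1], [-0.2, -0.1], [-0.1, -0.1], [0.0, 0.0], [0.2, -0.1], [-0.6, 0.1], [-0.1, 0.5], [0.2, -0.1], [0.0, -0.0], [-0.1, -0.2], [0.0, 0.1], [-0.1, -0.0], [0.0, 0.0], [-0.2, -0.9], [0.3, -0.4], [0.5, 0.3], [0.1, 0.6]]
2 [ 0.55446546 -0.26089821  0.02855542]
5 [ 0.57205453 -0.31879237  0.02600652]
6 [ 0.49365967 -0.27900049  0.06255602]
7 [ 0.50468849 -0.27599864  0.06031988]
8 [ 0.51057274 -0.33611697  0.0601306 ]
9 [ 0.52192663 -0.33275958  0.05904935]
rib [ 0.50772775 -0.30645359  0.        ]
0.1 [-0.0229 -0.0262  0.0224] [ 0.001   0.002  -0.0116]
0.039 [-0.0228 -0.0262  0.0834] [ 0.001   0.002  -0.0116]
```

Fit is good (residual < 1 px, base z 0.7 mm, rib top about 60 mm against 58 stated). I'll move above the rib, then go down.

Emit:
{"fn": "apply_moves", "kwargs": {
  "motion": [
    [-0.023,-0.026,0.0,0,0,-0.012],
    [-0.023,-0.026,0.02,0,0,-0.012],
    [-0.023,-0.026,0.022,0,0,-0.012],
    [-0.023,-0.026,0.022,0,0,-0.012],
    [-0.023,-0.026,0.022,0,0,-0.012]
  ],
  "jaw": 0.6
}}

```text
time_s: 2.47
ee_pos: [0.5082, -0.3057, 0.1003]
tool_rot: [0.597, 0.802, 0.0, 0.001]
wrist_force: [0.9, 1.0, -0.2]
grip_width: 0.677
```

```bash
python3 - <<'E'
from h import *
print(manip.get_obs()['joint_vel'].round(4),tool()[1])
s,rv=delta([.5077,-.3065,.034],down(.2905+np.pi/2));print(s.round(4),rv.round(4))
E
```

```text
[ 0.0115 -0.0043 -0.0069 -0.0009 -0.0045 -0.0012] [ 0.50818095 -0.30568025  0.10030747]
[-0.0006 -0.0008  0.0663] [0.0013 0.0013 0.0011]
```

Emit:
{"fn": "apply_moves", "kwargs": {
  "motion": [
    [0,-0.001,0.02,0,0,0],
    [0,-0.001,0.04,0,0,0],
    [0,-0.001,0.055,0,0,0],
    [0,-0.001,0.064,0,0,0],
    [0,-0.001,0.066,0,0,0],
    [0,-0.001,0.066,0,0,0],
    [0,-0.001,0.066,0,0,0]
  ]
}}

```text
time_s: 3.05
ee_pos: [0.5076, -0.3059, 0.0344]
tool_rot: [0.597, 0.803, -0.0, 0.001]
wrist_force: [0.5, -0.4, -0.1]
grip_width: 0.603
```

Emit:
{"fn": "apply_moves", "kwargs": {
  "motion": [
    [0,0,0,0,0,0],
    [0,0,0,0,0,0],
    [0,0,0,0,0,0],
    [0,0,0,0,0,0],
    [0,0,0,0,0,0],
    [0,0,0,0,0,0],
    [0,0,0,0,0,0],
    [0,0,0,0,0,0]
  ],
  "jaw": 0,
  "squeeze": 35
}}

```text
time_s: 3.72
ee_pos: [0.5066, -0.3055, 0.0329]
tool_rot: [0.597, 0.802, -0.0, 0.0]
wrist_force: [-0.2, -0.2, -0.5]
grip_width: 0.068
```

```bash
python3 - <<'E'
from h import *
o=manip.get_obs();print(o['grip_width'],o['ee_pos'],o['wrist_force'],Ro.from_quat(o['tool_rot']).as_matrix().round(3))
snap('wrist','w3')
E
```

```text
0.06811945186435858 [ 0.50663042 -0.30551113  0.03286443] [-0.20375527 -0.22994571 -0.54047462] [[-0.288  0.958 -0.   ]
 [ 0.958  0.288 -0.   ]
 [-0.    -0.    -1.   ]]
```

View pics/w3.png

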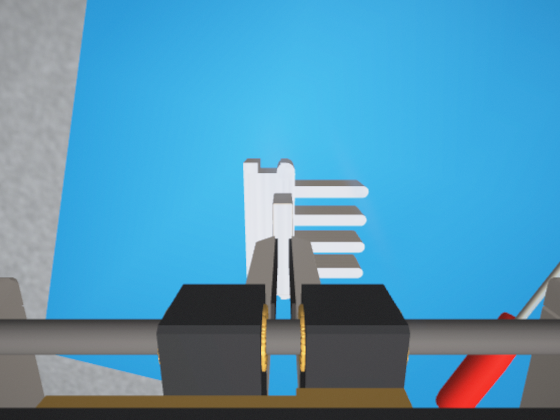

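Sink sits with the rib (283,245) between the fingers, but the reading 0.068 (6.4 mm) is less than the 12 mm expected, so I'll lift a little and check.

Emit:
{"fn": "apply_moves", "kwargs": {
  "motion": [
    [0,0,-0.008,0,0,0],
    [0,0,-0.02,0,0,0],
    [0,0,-0.035,0,0,0],
    [0,0,-0.05,0,0,0],
    [0,0,-0.05,0,0,0],
    [0,0,-0.05,0,0,0]
  ]
}}

```text
time_s: 4.27
ee_pos: [0.5077, -0.3063, 0.0851]
tool_rot: [0.597, 0.802, -0.0, 0.002]
wrist_force: [-0.9, 0.1, -1.0]
grip_width: 0.006
```

```bash
python3 - <<'E'
from h import *
o=manip.get_obs();print(o['grip_width'],o['ee_pos'],o['wrist_force'],o['moment'])
snap('wrist','w4');snap('side','s4')
a=cv2.imread('pics/w4.png');b=cv2.imread('pics/s4.png')[130:270,220:420]
cv2.imwrite('pics/w4c.png',cv2.resize(a[140:300,220:400],None,fx=3.5,fy=3.5,interpolation=cv2.INTER_CUBIC))
cv2.imwrite('pics/s4c.png',cv2.resize(b,None,fx=4,fy=4,interpolation=cv2.INTER_CUBIC))
E
```

```text
0.005875891721022538 [ 0.50771992 -0.30627824  0.08511105] [-0.93156858  0.06139012 -1.02366499] [-0.00568725 -0.11790911  0.02736737]
```

View pics/w4c.png

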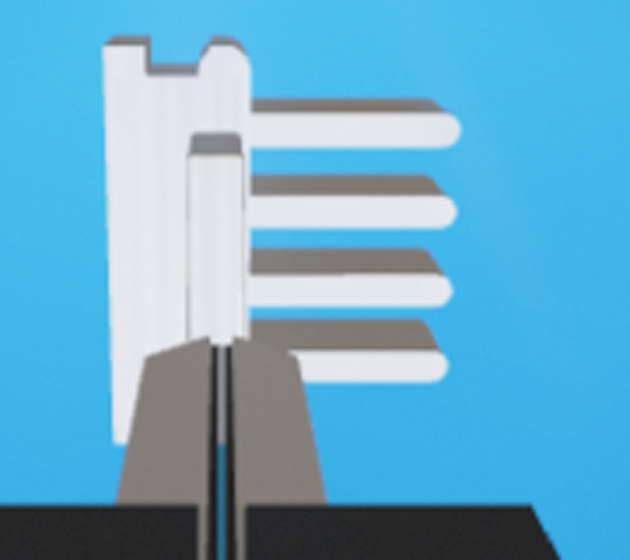

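View pics/s4c.png

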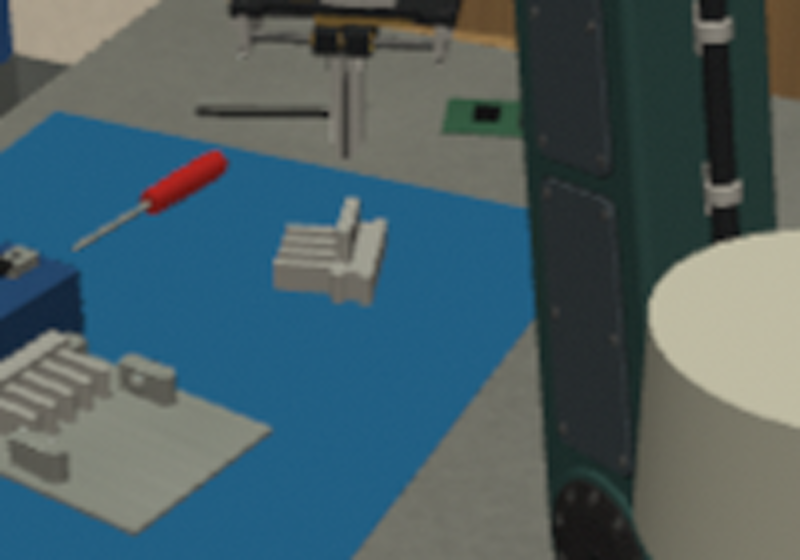

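```bash
python3 - <<'E'
from h import *
R=Ro.from_quat([0.597,.802,0,.001])
for f,p in(('w3',[.5066,-.3055,.0329]),('w4',[.5077,-.3063,.0851])):
    p=np.array(p)
    print(f,proj(f,[p,p+R.apply([.008,0,0]),p+R.apply([-.008,0,0]),p+R.apply([0.008,0,-.019])]).round(1).tolist())
    d=ld(f);Rc=cv2.Rodrigues(d['rvec'])[0];c=-Rc.T@d['tvec'].reshape(3);print(R.inv().apply(c-p))
    S=Ro.from_euler('z',.2905)
    print(proj(f,[S.apply(np.array(q)/1000)+[.5154,-.3042,0] for q in[(-14,30,58),(-2,30,58),(-14,-30,58),(-34,50,28),(50,-30,26)]]).round(1).tolist())
E
python3 -c "
import cv2
a=cv2.imread('pics/w3.png')
cv2.imwrite('pics/w3c.png',cv2.resize(a[140:300,220:400],None,fx=3.5,fy=3.5,interpolation=cv2.INTER_CUBIC))"
```

```text
w3 [[281.6, 234.5], [281.6, 223.3], [281.6, 245.5], [281.4, 232.6]]
[ 0.07489136  0.00094915 -0.21085603]
[[272.6, 202.6], [293.1, 202.6], [273.1, 294.6], [243.4, 162.0], [362.4, 272.1]]
w4 [[281.5, 234.5], [281.5, 223.3], [281.5, 245.4], [281.5, 232.7]]
[ 0.07560978  0.00043205 -0.21065956]
[[273.5, 183.9], [289.7, 183.9], [273.9, 259.0], [249.6, 152.5], [347.3, 244.0]]
```

View pics/w3c.png

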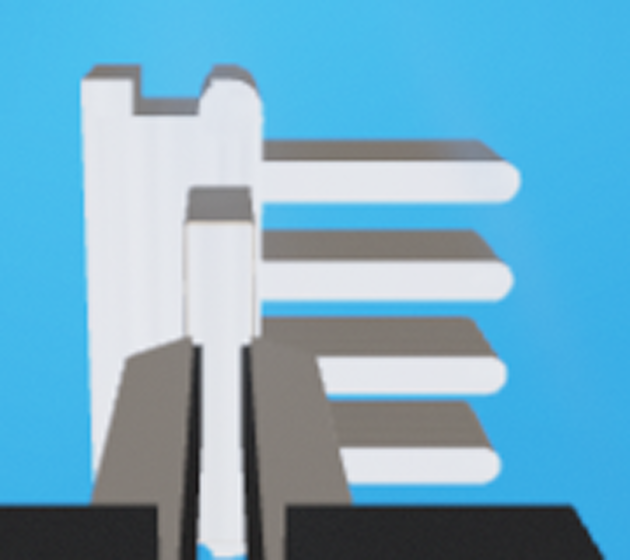

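```bash
python3 - <<'E'
from h import *
for z in(.085,.1,.11,.12):print(z,proj('s4',[.5077,-.3063,z]).round(1))
print(proj('s4',[.5077,-.3063,.058]))
R=Ro.from_quat([0.597,.802,0,.001]);p=np.array([.5077,-.3063,.0851])
for u in(0,.01,.02,.025,.03):print(u,proj('w4',p+R.apply([.008,.0,-u])).round(1),proj('w2',tuple([.52657,-.2772,.1224]+R.apply([.008,.047,-u]))).round(1),proj('w2',tuple([.52657,-.2772,.1224]+R.apply([.008,.0595,-u]))).round(1))
a=cv2.imread('pics/s4.png')[140:220,270:350]
cv2.imwrite('pics/s4d.png',cv2.resize(a,None,fx=7,fy=7,interpolation=cv2.INTER_CUBIC))
b=cv2.imread('pics/w2.png')[200:330,130:230]
cv2.imwrite('pics/w2d.png',cv2.resize(b,None,fx=4,fy=4,interpolation=cv2.INTER_CUBIC))
E
```

```text
0.085 [[306.3 175.8]]
0.1 [[306.3 171.7]]
0.11 [[306.3 169. ]]
0.12 [[306.3 166.2]]
[[306.32276807 183.04911377]]
0 [[281.5 223.3]] [[352.2 224.4]] [[370.8 224.2]]
0.01 [[281.5 228. ]] [[355.4 229.2]] [[374.9 229. ]]
0.02 [[281.5 233.2]] [[358.8 234.4]] [[379.3 234.2]]
0.025 [[281.4 236. ]] [[360.7 237.2]] [[381.6 237. ]]
0.03 [[281.4 238.9]] [[362.7 240.2]] [[384.1 240. ]]
```

View pics/s4d.png

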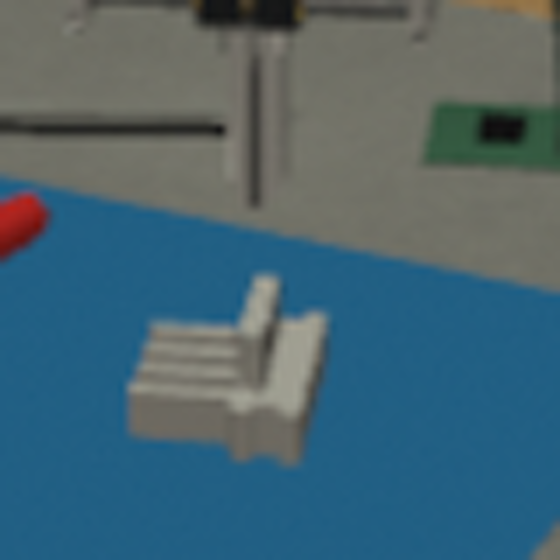

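The fingertips in both views (side px (306,169), wrist row 237) lie about 25 mm behind the reported TCP, so the jaws shut at or above the rib top. The sink did not move (its corners still project to within 1 px). I'll open and go 25 mm lower.

Emit:
{"fn": "apply_moves", "kwargs": {
  "motion": [
    [0,0,0,0,0,0],
    [0,0,0,0,0,0],
    [0,0,0,0,0,0],
    [0,0,0,0,0,0],
    [0,0,0,0,0,0],
    [0,0,0.02,0,0,0],
    [0,0,0.04,0,0,0],
    [0,0,0.055,0,0,0],
    [0,0,0.065,0,0,0],
    [0,0,0.071,0,0,0],
    [0,0,0.074,0,0,0],
    [0,0,0.074,0,0,0]
  ],
  "jaw": 0.5
}}

```text
time_s: 5.37
ee_pos: [0.5066, -0.3055, 0.0086]
tool_rot: [0.597, 0.802, -0.0, -0.0]
wrist_force: [0.2, 0.1, 0.9]
grip_width: 0.497
```

```bash
python3 - <<'E'
from h import *
o=manip.get_obs();print(o['grip_width'],o['ee_pos'],o['wrist_force'],o['moment'])
snap('wrist','w5');snap('side','s5')
a=cv2.imread('pics/w5.png');b=cv2.imread('pics/s5.png')[140:220,270:350]
cv2.imwrite('pics/w5c.png',np.hstack([cv2.resize(a[140:300,200:380],(450,400),interpolation=cv2.INTER_CUBIC),cv2.resize(b,(350,400),interpolation=cv2.INTER_CUBIC)]))
E
```

```text
0.49708685948150694 [ 0.50660026 -0.30549965  0.00864608] [0.1626862  0.05034309 0.91259018] [ 0.01901415 -0.13371778 -0.03472502]
```

View pics/w5c.png

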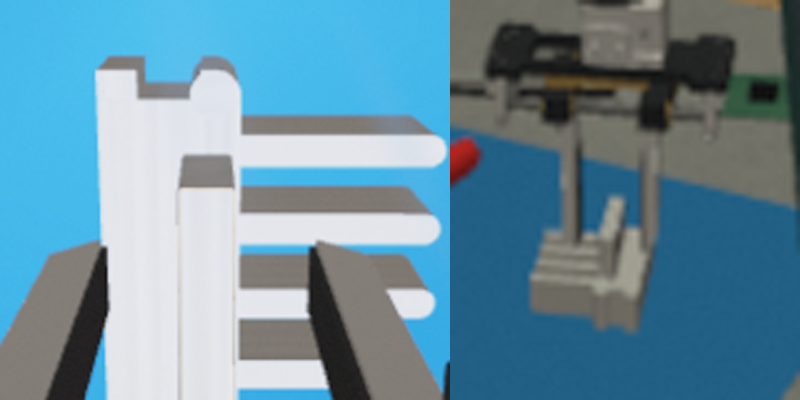

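The fingers now straddle the rib (side view: tips just above the block, no contact force). Closing.

Emit:
{"fn": "apply_moves", "kwargs": {
  "motion": [
    [0,0,0,0,0,0],
    [0,0,0,0,0,0],
    [0,0,0,0,0,0],
    [0,0,0,0,0,0],
    [0,0,0,0,0,0],
    [0,0,0,0,0,0],
    [0,0,0,0,0,0],
    [0,0,0,0,0,0],
    [0,0,0,0,0,0],
    [0,0,0,0,0,0]
  ],
  "jaw": 0,
  "squeeze": 35
}}

```text
time_s: 6.3
ee_pos: [0.5065, -0.3056, 0.0091]
tool_rot: [0.597, 0.802, -0.0, 0.0]
wrist_force: [-1.6, 0.4, 1.0]
grip_width: 0.123
```

Emit:
{"fn": "apply_moves", "kwargs": {
  "motion": [
    [0,0,-0.008,0,0,0],
    [0,0,-0.02,0,0,0],
    [0,0,-0.035,0,0,0],
    [0,0,-0.05,0,0,0],
    [0,0,-0.065,0,0,0],
    [0,0,-0.08,0,0,0],
    [0,0,-0.08,0,0,0],
    [0,0,-0.08,0,0,0]
  ]
}}

```text
time_s: 6.97
ee_pos: [0.5072, -0.3058, 0.0899]
tool_rot: [0.597, 0.802, 0.0, 0.001]
wrist_force: [0.2, 0.6, -4.9]
grip_width: 0.125
```

```bash
python3 - <<'E'
from h import *
o=manip.get_obs();print(o['grip_width'],o['ee_pos'],o['wrist_force'],o['moment'])
snap('wrist','w6');snap('side','s6');snap('top','top6')
a=cv2.imread('pics/w6.png')
cv2.imwrite('pics/w6c.png',cv2.resize(a[140:300,200:400],None,fx=4,fy=3.5,interpolation=cv2.INTER_CUBIC))
print(manip.get_obs()['ee_pos'])
E
```

```text
0.1250206234229969 [ 0.50724886 -0.30581116  0.08985527] [ 0.19811998  0.62785058 -4.87608365] [-0.04124263 -0.10437763 -0.0284267 ]
[ 0.50574362 -0.30472714  0.08709384]
```

View pics/w6c.png

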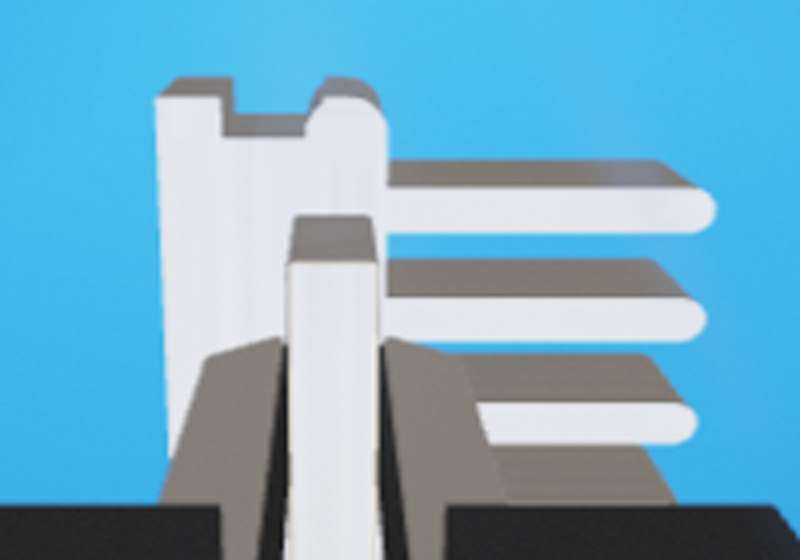

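View pics/top6.png

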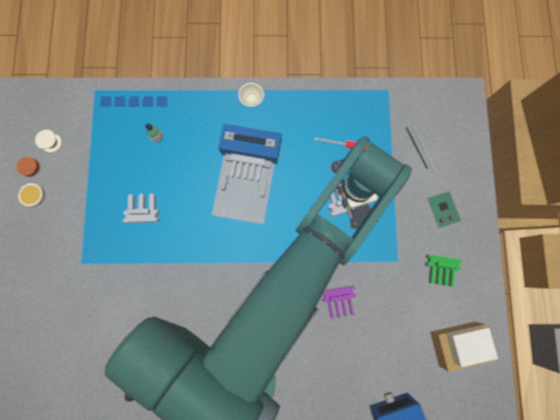

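```bash
python3 - <<'E'
from h import *
a=cv2.imread('pics/s6.png')
cv2.imwrite('pics/s6c.png',cv2.resize(a[130:280,180:350],None,fx=4,fy=4,interpolation=cv2.INTER_CUBIC))
E
```

```text
(no output)
```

View pics/s6c.png

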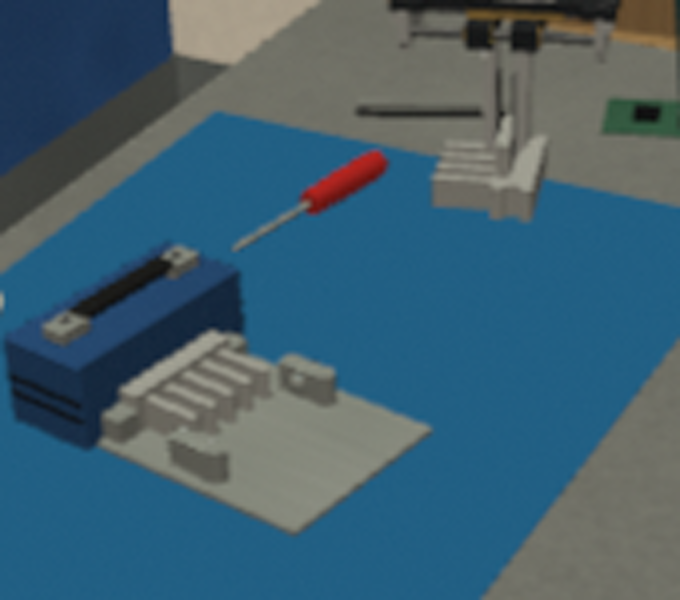

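Sink is lifted: opening 0.125 (11.8 mm against the 12 mm rib), about 4.9 N of weight, held level. Now the unit's pose from the top and side views.

```bash
python3 - <<'E'
from fit import *
obj=[(-175,80,5),(-175,-80,5)]+[(-49,y,31) for y in(40,20,0,-20,-40)]+[(98,90,75),(98,-90,75),(18,90,75),(18,-90,75)]
pt=up([(35,500),(293,543),(138,310),(170,318),(203,325),(234,330),(265,335),(95,43),(385,88),(70,175),(360,225)],5,(205,115))
ps=up([(293,533),(432,430),(80,370),(242,265)],4,(180,130))
i=list(range(11))
x,r=fit({'top0':(i,pt),'s6':([0,1,9,10],ps)},obj,[.6,-.02,0,-.2]);print(x,np.degrees(x[3]));print(r.reshape(-1,2).round(1).tolist())
S=Ro.from_euler('z',x[3])
# view pose: place TCP at planned hover, sink origin at unit x -120
y=x[3]
R,p=tool();print(R.as_matrix().round(3),p)
hov=S.apply([-.128-.06,0,0])+[x[0],x[1],0];print(hov)
s,rv=delta([hov[0],hov[1],.09],down(y+np.pi/2));print(s.round(4),rv.round(4))
E
```

```text
[ 0.64242834 -0.02282387 -0.0032943  -0.18281034] -10.47426104110233
[[0.4, 0.4], [-0.2, 0.9], [-0.4, -0.5], [-0.4, -1.0], [-0.6, -1.2], [-0.4, -1.1], [-0.2, -1.0], [-0.1, 0.1], [0.4, 1.3], [-0.4, -1.3], [0.7, -0.9], [1.7, 0.2], [1.2, -0.1], [0.6, 0.0], [1.0, 1.2]]
[[-0.288  0.958 -0.003]
 [ 0.958  0.288  0.002]
 [ 0.003 -0.002 -1.   ]] [ 0.50574362 -0.30472714  0.08709384]
[0.45756105 0.01135337 0.        ]
[ 0.3166  0.0449 -0.0022] [-0.0025 -0.0021  0.4749]
```

Emit:
{"fn": "apply_moves", "kwargs": {
  "motion": [
    [0.015,0.003,0,0,0,0.02],
    [0.04,0.008,0,0,0,0.06],
    [0.07,0.014,0,0,0,0.11],
    [0.1,0.02,0,0,0,0.16],
    [0.13,0.025,0,0,0,0.21],
    [0.16,0.031,0,0,0,0.26],
    [0.19,0.037,0,0,0,0.31],
    [0.22,0.043,0,0,0,0.36],
    [0.25,0.048,0,0,0,0.4],
    [0.28,0.054,0,0,0,0.44],
    [0.3,0.058,0,0,0,0.465],
    [0.31,0.06,0,0,0,0.475],
    [0.31,0.06,0,0,0,0.475],
    [0.31,0.06,0,0,0,0.475],
    [0.31,0.06,0,0,0,0.475]
  ]
}}

```text
time_s: 8.37
ee_pos: [0.4745, 0.0079, 0.0882]
tool_rot: [0.769, 0.639, -0.001, -0.0]
wrist_force: [0.5, -0.5, -5.4]
grip_width: 0.131
```

```bash
python3 - <<'E'
from h import *
o=manip.get_obs();print(o['grip_width'],o['ee_pos'],o['wrist_force'],o['tool_rot'])
snap('wrist','w7')
a=cv2.imread('pics/w7.png')
cv2.imwrite('pics/w7c.png',cv2.resize(a[80:320,380:560],None,fx=2.5*1.25,fy=2.5,interpolation=cv2.INTER_CUBIC))
E
```

```text
0.13058311772874256 [0.47454654 0.00790057 0.08822272] [ 0.47316531 -0.50506647 -5.35047756] [ 7.68819232e-01  6.39465801e-01 -6.87451299e-04 -7.61869515e-05]
```

View pics/w7.png

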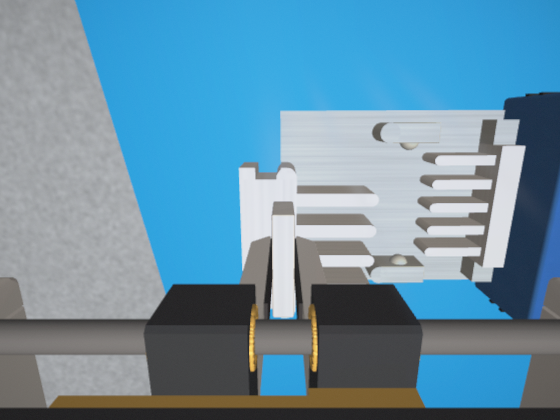

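```bash
python3 - <<'E'
from h import *
a=cv2.imread('pics/w7.png')
cv2.imwrite('pics/w7c.png',cv2.resize(a[100:300,270:420],None,fx=4,fy=3,interpolation=cv2.INTER_CUBIC))
cv2.imwrite('pics/w7d.png',cv2.resize(a[100:300,400:540],None,fx=4,fy=3,interpolation=cv2.INTER_CUBIC))
E
```

```text
(no output)
```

View pics/w7c.png

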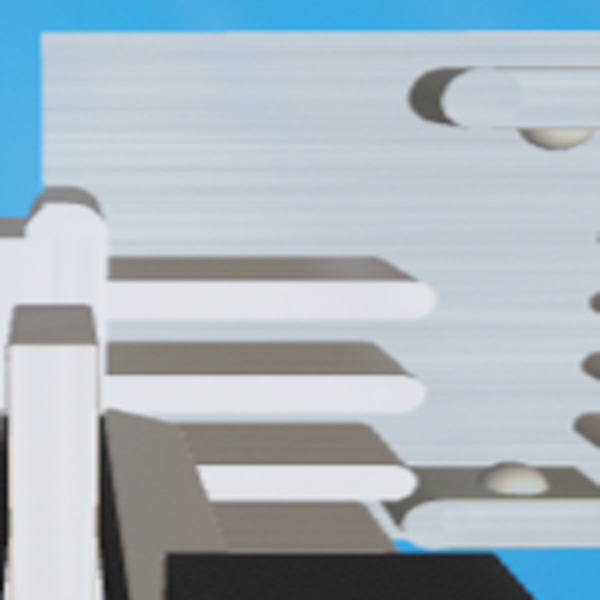

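View pics/w7d.png

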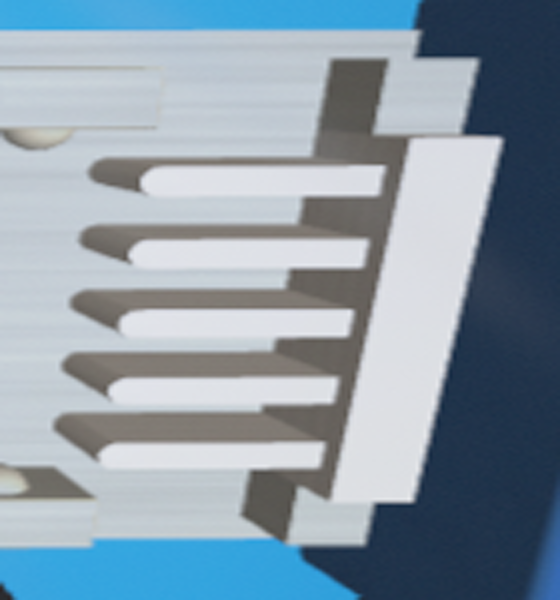

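```bash
python3 - <<'E'
from fit import *
def up2(c,o): return (np.array(c,float)+.5)/[4,3]-.5+np.array(o)
obj=[(-49,y,31) for y in(40,20,0,-20,-40)]+[(0,y,31) for y in(40,20,0,-20,-40)]+[(-175,80,5)]
pw=np.vstack([up2([(140,182),(127,254),(118,323),(107,390),(97,455),(382,180),(367,253),(351,322),(336,390),(322,455)],(400,100)),up2([(40,32)],(270,100))])
i=list(range(11))
x,r=fit({'w7':(i,pw)},obj,[.64,-.02,0,-.18]);print(x,np.degrees(x[3]));print(r.reshape(-1,2).round(1).tolist())
objt=obj+[(-175,-80,5),(98,90,75),(98,-90,75),(18,90,75),(18,-90,75)]
pt=up([(35,500),(293,543),(95,43),(385,88),(70,175),(360,225)],5,(205,115))
x2,r=fit({'w7':(i,pw),'top0':([10,11,12,13,14,15],pt)},objt,x);print(x2,np.degrees(x2[3]));print(r.reshape(-1,2).round(1).tolist())
# sink
so=[(50,30,26),(50,10,26),(50,-10,26),(-14,30,58),(-2,30,58)]
ps=up2([(436,300),(425,393),(416,482),(8,345),(97,345)],(270,100))
xs,r=fit({'w7':([0,1,2,3,4],ps)},so,[.47,.01,.08,-.18]);print('sink',xs,np.degrees(xs[3]));print(r.reshape(-1,2).round(1).tolist())
R,p=tool();print(p,R.inv().apply(xs[:3]-p))
np.save('unit.npy',x)
S=Ro.from_euler('z',x[3]);print('sink in unit',S.inv().apply(xs[:3]-x[:3]),np.degrees(xs[3]-x[3]))
E
```

```text
[ 0.64532488 -0.01895235  0.00108865 -0.17833438] -10.217807471295638
[[-0.1, -0.4], [0.4, -0.2], [0.0, 0.1], [0.2, 0.2], [0.2, 0.2], [-0.2, -0.0], [-0.4, -0.1], [-0.1, 0.2], [-0.0, 0.0], [-0.0, 0.0], [0.0, -0.1]]
[ 6.45484641e-01 -1.92253396e-02  5.65312856e-04 -1.78859415e-01] -10.247889580433437
[[-0.1, -0.2], [0.4, -0.1], [-0.0, 0.2], [0.1, 0.3], [0.2, 0.2], [-0.4, 0.2], [-0.5, 0.1], [-0.3, 0.3], [-0.2, 0.1], [-0.2, 0.0], [0.3, 0.1], [-0.8, -0.6], [-1.1, -0.3], [-1.6, -1.3], [-0.9, -0.2], [-1.9, -2.6], [-0.5, -2.4]]
sink [ 0.4826756   0.00511509  0.07946694 -0.1790555 ] -10.259124334077601
[[-0.4, -0.0], [0.1, 0.1], [0.1, 0.1], [-0.4, -0.0], [0.7, -0.1]]
[0.47471519 0.00771841 0.0883794 ] [-0.00109721  0.00830861  0.00890732]
sink in unit [-0.16433909 -0.00516671  0.07837829] -0.04131686278196386
```

Fit is consistent (< 0.5 px; unit z 1 mm, yaw −10.2°). The held sink is at unit (−164, −5, z 78) with yaw within 0.1°. I'll move to x −110, y 0 and lower most of the way.

Emit:
{"fn": "apply_moves", "kwargs": {
  "motion": [
    [0.002,0.015,0,0,0,0],
    [0.004,0.035,0.01,0,0,0],
    [0.005,0.05,0.025,0,0,0],
    [0.005,0.054,0.04,0,0,0],
    [0.005,0.054,0.053,0,0,0],
    [0.005,0.054,0.06,0,0,0],
    [0.005,0.054,0.06,0,0,0],
    [0.005,0.054,0.06,0,0,0],
    [0.005,0.054,0.06,0,0,0]
  ]
}}

```text
time_s: 9.17
ee_pos: [0.5296, 0.0033, 0.0299]
tool_rot: [0.769, 0.639, 0.001, 0.001]
wrist_force: [-0.7, 0.5, -5.0]
grip_width: 0.125
```

```bash
python3 - <<'E'
from h import *
o=manip.get_obs();print(o['grip_width'],o['ee_pos'],o['wrist_force'],o['joint_vel'].round(3))
snap('wrist','w8')
a=cv2.imread('pics/w8.png')
cv2.imwrite('pics/w8c.png',cv2.resize(a[110:310,270:470],None,fx=4,fy=3,interpolation=cv2.INTER_CUBIC))
E
```

```text
0.1246177840344091 [0.52961959 0.00329049 0.02991535] [-0.68217922  0.47070846 -4.9665057 ] [ 0.006 -0.01  -0.009 -0.002 -0.003  0.001]
```

View pics/w8c.png

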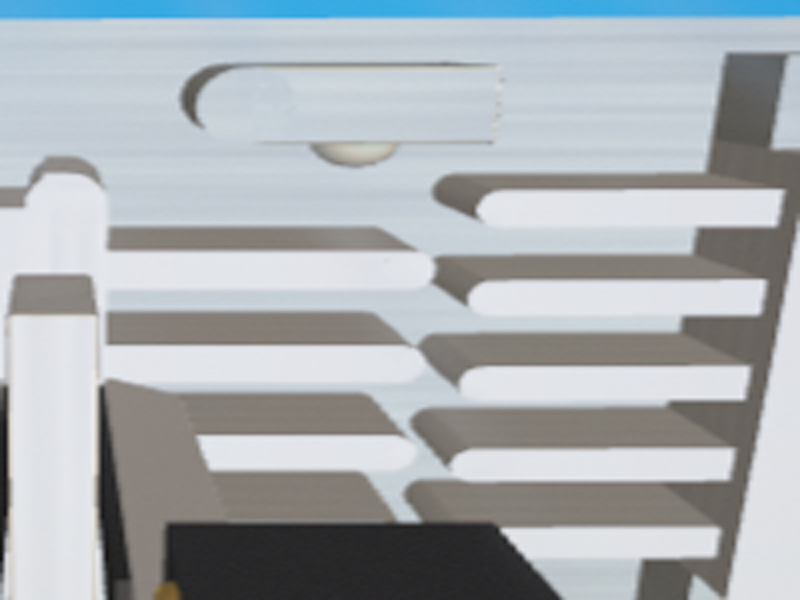

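```bash
python3 - <<'E'
from fit import *
def up2(c,o): return (np.array(c,float)+.5)/[4,3]-.5+np.array(o)
obj=[(-49,y,31) for y in(40,20,0,-20)]+[(0,y,31) for y in(40,20,0,-20,-40)]
pw=up2([(474,208),(466,297),(458,382),(447,463),(781,207),(764,297),(748,383),(732,465),(716,542)],(270,110))
x,r=fit({'w8':(list(range(9)),pw)},obj,[.64,-.02,0,-.18]);print(x,np.degrees(x[3]));print(r.reshape(-1,2).round(1).tolist())
so=[(50,30,26),(50,10,26),(50,-10,26),(-14,30,58),(-2,30,58)]
ps=up2([(436,270),(425,363),(416,452),(8,315),(97,315)],(270,110))
xs,r=fit({'w8':([0,1,2,3,4],ps)},so,[.47,.01,.08,-.18]);print('sink',xs,np.degrees(xs[3]));print(r.reshape(-1,2).round(1).tolist())
u7=np.load('unit.npy')
for u in(x,u7):
  S=Ro.from_euler('z',u[3]);print('sink in unit',S.inv().apply(xs[:3]-u[:3])*1e3,np.degrees(xs[3]-u[3]))
E
```

```text
[ 0.64504129 -0.01885265  0.00165237 -0.18251538] -10.457361250795257
[[0.6, -0.3], [0.1, -0.0], [-0.3, 0.2], [0.2, 0.5], [-0.1, -0.1], [-0.2, -0.1], [-0.3, -0.2], [-0.2, -0.2], [0.1, 0.2]]
sink [ 0.53761491  0.00055852  0.02155698 -0.17937491] -10.277425191278903
[[-0.4, -0.1], [0.1, 0.1], [0.1, 0.1], [-0.4, -0.0], [0.7, -0.1]]
sink in unit [-109.16525907   -0.40952939   19.90460851] 0.17993605951635344
sink in unit [-1.09462789e+02  9.47012318e-02  2.04683292e+01] -0.059617719983265906
```

Sink is square in front of the fixed fins (x −109, y within 0.4 mm, yaw within 0.2°) and about 15 mm above the tray. Lowering gently.

Emit:
{"fn": "apply_moves", "kwargs": {
  "motion": [
    [0,0,0.004,0,0,0],
    [0,0,0.008,0,0,0],
    [0,0,0.011,0,0,0],
    [0,0,0.013,0,0,0],
    [0,0,0.014,0,0,0],
    [0,0,0.0145,0,0,0],
    [0,0,0.0145,0,0,0],
    [0,0,0.0145,0,0,0]
  ]
}}

```text
time_s: 9.88
ee_pos: [0.5291, 0.0037, 0.0144]
tool_rot: [0.769, 0.64, 0.0, 0.0]
wrist_force: [0.0, -0.1, -5.1]
grip_width: 0.126
```

Emit:
{"fn": "apply_moves", "kwargs": {
  "motion": [
    [0,0,0.0005,0,0,0],
    [0,0,0.001,0,0,0],
    [0,0,0.0015,0,0,0],
    [0,0,0.0015,0,0,0]
  ]
}}

```text
time_s: 10.22
ee_pos: [0.5292, 0.0037, 0.014]
tool_rot: [0.769, 0.64, 0.0, 0.0]
wrist_force: [-2.1, 0.4, 1.5]
grip_width: 0.126
```

It's now resting on the tray. Letting go.

Emit:
{"fn": "apply_moves", "kwargs": {
  "motion": [
    [0,0,0,0,0,0],
    [0,0,0,0,0,0],
    [0,0,0,0,0,0],
    [0,0,0,0,0,0],
    [0,0,0,0,0,0],
    [0,0,0,0,0,0],
    [0,0,0,0,0,0]
  ],
  "jaw": 0.5
}}

```text
time_s: 10.8
ee_pos: [0.529, 0.0037, 0.0129]
tool_rot: [0.769, 0.64, 0.0, 0.0]
wrist_force: [-1.0, 0.9, 0.6]
grip_width: 0.498
```

Emit:
{"fn": "apply_moves", "kwargs": {
  "motion": [
    [0,0,-0.01,0,0,0],
    [0,0,-0.03,0,0,0],
    [0,0,-0.06,0,0,0],
    [0,0,-0.09,0,0,0],
    [0,-0.03,-0.1,0,0,0],
    [0,-0.06,-0.1,0,0,0],
    [0,-0.06,-0.1,0,0,0],
    [0,-0.06,-0.1,0,0,0]
  ]
}}

```text
time_s: 11.47
ee_pos: [0.4695, 0.0149, 0.1139]
tool_rot: [0.769, 0.64, 0.001, 0.001]
wrist_force: [-0.3, 0.1, 0.2]
grip_width: 0.502
```

```bash
python3 - <<'E'
from h import *
o=manip.get_obs();print(o['grip_width'],o['ee_pos'],o['wrist_force'],o['joint_vel'].round(3),o['time_s'])
snap('wrist','w9')
a=cv2.imread('pics/w9.png')
cv2.imwrite('pics/w9c.png',cv2.resize(a[110:310,300:500],None,fx=4,fy=3,interpolation=cv2.INTER_CUBIC))
E
```

```text
0.5016830786050496 [0.46950763 0.01485271 0.11389848] [-0.27889559  0.05693131  0.24276925] [-0.006  0.044 -0.033 -0.001 -0.019 -0.001] 11.4667
```

View pics/w9.png

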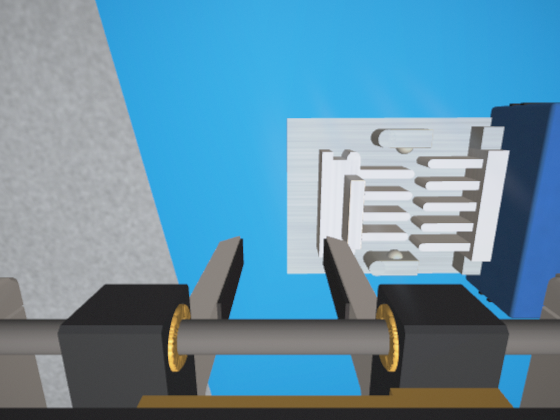

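View pics/w9c.png

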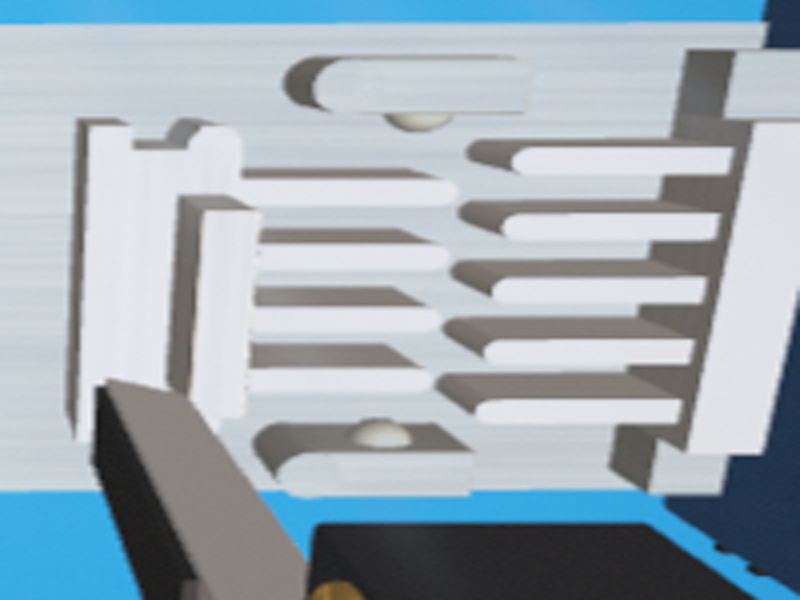

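```bash
python3 - <<'E'
from fit import *
def up2(c,o): return (np.array(c,float)+.5)/[4,3]-.5+np.array(o)
obj=[(-49,y,31) for y in(40,20,0,-20,-40)]+[(0,y,31) for y in(40,20,0,-20,-40)]
pw=up2([(512,160),(502,227),(490,291),(483,352),(474,411),(732,160),(718,226),(703,290),(691,351),(681,410)],(300,110))
x,r=fit({'w9':(list(range(10)),pw)},obj,[.64,-.02,0,-.18]);print(x,np.degrees(x[3]));print(r.reshape(-1,2).round(1).tolist())
so=[(50,30,26),(50,10,26),(50,-10,26),(50,-30,26),(-14,30,58),(-2,30,58),(-34,50,28)]
ps=up2([(458,192),(450,257),(442,320),(433,379),(202,210),(260,210),(88,127)],(300,110))
xs,r=fit({'w9':(list(range(7)),ps)},so,[.54,.0,.0,-.18]);print('sink',xs,np.degrees(xs[3]));print(r.reshape(-1,2).round(1).tolist())
u7=np.load('unit.npy')
for u in(x,u7):
  S=Ro.from_euler('z',u[3]);print('sink in unit',S.inv().apply(xs[:3]-u[:3])*1e3,np.degrees(xs[3]-u[3]))
U=(x+u7)/2;np.save('unitf.npy',U);print(U)
S=Ro.from_euler('z',U[3]);b=np.array([U[0],U[1],0])
def T(ux,z): return S.apply([ux,0,0])+b+[0,0,z]
R,p=tool();print(p)
for ux,z in((-.19,.114),(-.19,-.012),(-.165,-.012)):
  s,rv=delta(T(ux,z),down(U[3]));print(ux,z,s.round(4),rv.round(4))
E
```

```text
[ 0.64514565 -0.01875256  0.00161772 -0.17968024] -10.294919555732914
[[-0.1, 0.1], [-0.1, -0.2], [0.6, -0.3], [0.1, -0.0], [0.1, 0.2], [-0.3, -0.1], [-0.2, -0.0], [0.3, -0.1], [0.1, 0.1], [-0.4, 0.4]]
sink [ 0.53696019  0.00155233  0.00684009 -0.17739464] -10.16396438766603
[[-0.0, -0.2], [-0.2, -0.2], [-0.2, -0.3], [0.0, 0.3], [0.0, 0.4], [0.4, 0.3], [-0.0, -0.4]]
sink in unit [-110.07256112    0.64363375    5.22237643] 0.13095516806688381
sink in unit [-110.28342293    0.95660419    5.75144079] 0.053843083629606776
[ 0.64523526 -0.01885245  0.00135318 -0.17900731]
[0.47025156 0.01463751 0.11363189]
-0.19 0.114 [-0.0018 -0.0118 -0.0004] [ 0.0016 -0.0016  1.5669]
-0.19 -0.012 [-0.0018 -0.0121  0.1256] [ 0.0016 -0.0016  1.5669]
-0.165 -0.012 [-0.0018  0.0129  0.1257] [ 0.0016 -0.0016  1.5669]
```

Released: sink sits flat on the tray at unit (−110, +0.8), z 5.5, yaw within 0.15°, with tips 11 mm short of the fixed fins. Now I'll turn the gripper so both fingers push squarely on the rear face.

Emit:
{"fn": "apply_moves", "kwargs": {
  "motion": [
    [-0.001,-0.006,0,0,0,0.1],
    [-0.002,-0.012,0,0,0,0.22],
    [-0.002,-0.012,0,0,0,0.34],
    [-0.002,-0.012,0,0,0,0.46],
    [-0.002,-0.012,0,0,0,0.58],
    [-0.002,-0.012,0,0,0,0.7],
    [-0.002,-0.012,0,0,0,0.82],
    [-0.002,-0.012,0,0,0,0.94],
    [-0.002,-0.012,0,0,0,1.06],
    [-0.002,-0.012,0,0,0,1.18],
    [-0.002,-0.012,0,0,0,1.3],
    [-0.002,-0.012,0,0,0,1.42],
    [-0.002,-0.012,0,0,0,1.52],
    [-0.002,-0.012,0,0,0,1.567],
    [-0.002,-0.012,0,0,0,1.567],
    [-0.002,-0.012,0,0,0,1.567]
  ],
  "jaw": 0.4
}}

```text
time_s: 12.85
ee_pos: [0.4585, 0.0147, 0.1127]
tool_rot: [0.996, -0.089, -0.0, 0.0]
wrist_force: [0.3, 0.4, 0.3]
grip_width: 0.402
```

```bash
python3 - <<'E'
from h import *
o=manip.get_obs();print(o['grip_width'],o['ee_pos'],o['wrist_force'],o['q'].round(2))
snap('wrist','w10')
U=np.load('unitf.npy');S=Ro.from_euler('z',U[3]);b=np.array([U[0],U[1],0])
print(S.inv().apply(tool()[1]-b))
s,rv=delta(S.apply([-.19,0.0007,0])+b+[0,0,-.013],down(U[3]));print(s.round(4),rv.round(4))
E
```

```text
0.401767716386743 [0.45846213 0.01466659 0.1127039 ] [0.32386611 0.3965181  0.26986815] [-0.09 -0.1   1.68 -0.    1.56  1.66]
[-0.18990661 -0.00028043  0.11273079]
[-1.000e-04 -1.000e-03  1.257e-01] [0.0001 0.0002 0.0009]
```

View pics/w10.png

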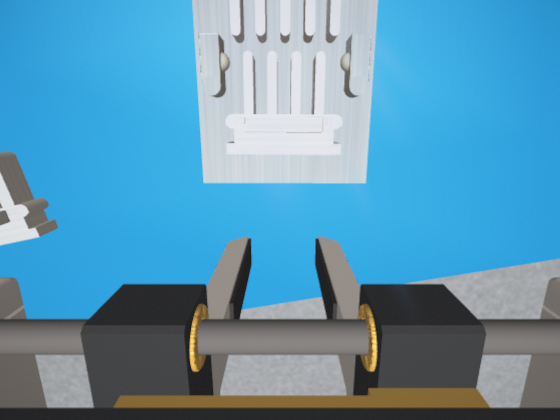

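Wrist picture: the sink (284,130) is square and the fingers (237–330) are centred behind it. Going down behind the sink.

Emit:
{"fn": "apply_moves", "kwargs": {
  "motion": [
    [0,-0.001,0.03,0,0,0],
    [0,-0.001,0.06,0,0,0],
    [0,-0.001,0.085,0,0,0],
    [0,-0.001,0.105,0,0,0],
    [0,-0.001,0.118,0,0,0],
    [0,-0.001,0.124,0,0,0],
    [0,-0.001,0.124,0,0,0],
    [0,-0.001,0.124,0,0,0]
  ]
}}

```text
time_s: 13.57
ee_pos: [0.4584, 0.0158, -0.0107]
tool_rot: [0.996, -0.089, 0.0, 0.0]
wrist_force: [0.1, 0.3, 0.3]
grip_width: 0.4
```

```bash
python3 - <<'E'
from h import *
o=manip.get_obs();print(o['ee_pos'],o['wrist_force'])
snap('wrist','w11');snap('side','s11')
a=cv2.imread('pics/s11.png')
cv2.imwrite('pics/s11c.png',cv2.resize(a[150:280,180:340],None,fx=4.5,fy=4.5,interpolation=cv2.INTER_CUBIC))
E
```

```text
[ 0.45840254  0.01576484 -0.01072478] [0.07769974 0.30989869 0.33657274]
```

View pics/s11c.png

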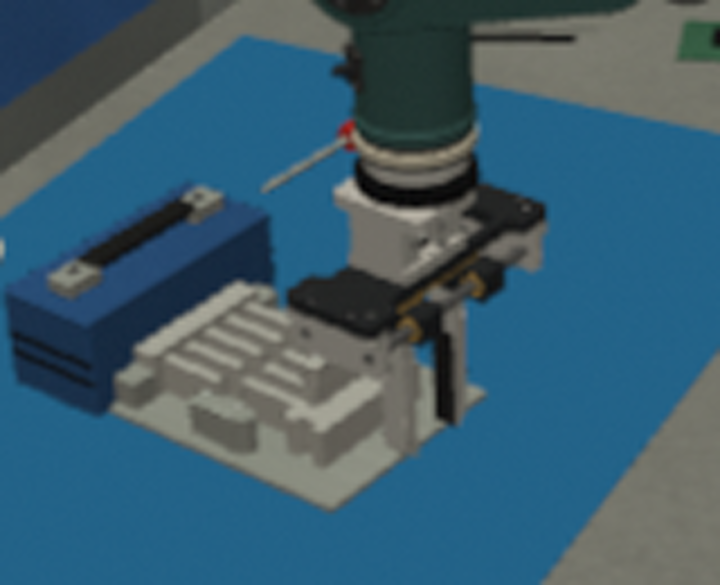

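View pics/w11.png

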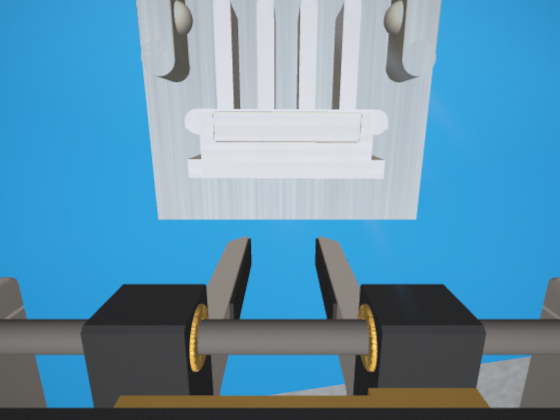

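No contact. The fingertips are just above tray level and behind the rear face. Pushing in stages.

Emit:
{"fn": "apply_moves", "kwargs": {
  "motion": [
    [0.008,0,0,0,0,0],
    [0.016,0,0,0,0,0],
    [0.022,0,0,0,0,0],
    [0.026,0,0,0,0,0],
    [0.029,0,0,0,0,0],
    [0.032,0,0,0,0,0],
    [0.035,0,0,0,0,0],
    [0.038,0,0,0,0,0]
  ]
}}

```text
time_s: 14.33
ee_pos: [0.4943, 0.0092, -0.0113]
tool_rot: [0.996, -0.09, -0.001, 0.0]
wrist_force: [-7.6, 1.6, 5.7]
grip_width: 0.401
```

```bash
python3 - <<'E'
from h import *
o=manip.get_obs();print(o['ee_pos'],o['wrist_force'])
snap('wrist','w12')
E
```

```text
[ 0.49429998  0.0091643  -0.01130608] [-7.61504754  1.60321625  5.69248655]
```

View pics/w12.png

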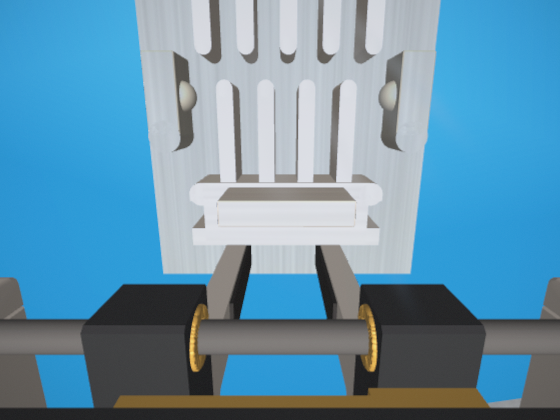

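A vertical 5.7 N appears with the push. I'll hold and raise slightly to see whether the tips rub on the tray.

Emit:
{"fn": "apply_moves", "kwargs": {
  "motion": [
    [0,0,0,0,0,0],
    [0,0,0,0,0,0]
  ]
}}

```text
time_s: 14.55
ee_pos: [0.4943, 0.0092, -0.0113]
tool_rot: [0.996, -0.089, -0.001, 0.0]
wrist_force: [-4.3, 0.6, 2.5]
grip_width: 0.399
```

Emit:
{"fn": "apply_moves", "kwargs": {
  "motion": [
    [-0.001,0,0,0,0,0],
    [-0.003,0,0,0,0,0],
    [-0.003,0,-0.002,0,0,0],
    [-0.003,0,-0.003,0,0,0],
    [-0.003,0,-0.003,0,0,0]
  ]
}}

```text
time_s: 14.97
ee_pos: [0.4931, 0.0095, -0.0075]
tool_rot: [0.996, -0.09, 0.001, 0.0]
wrist_force: [-0.5, 0.2, 0.2]
grip_width: 0.399
```

```bash
python3 - <<'E'
from h import *
o=manip.get_obs();print(o['ee_pos'],o['wrist_force'])
snap('side','s13')
a=cv2.imread('pics/s13.png')
cv2.imwrite('pics/s13c.png',cv2.resize(a[170:270,200:320],None,fx=6,fy=6,interpolation=cv2.INTER_CUBIC))
E
```

```text
[ 0.49312181  0.00953087 -0.00753532] [-0.51610287  0.15558113  0.2390336 ]
```

View pics/s13c.png

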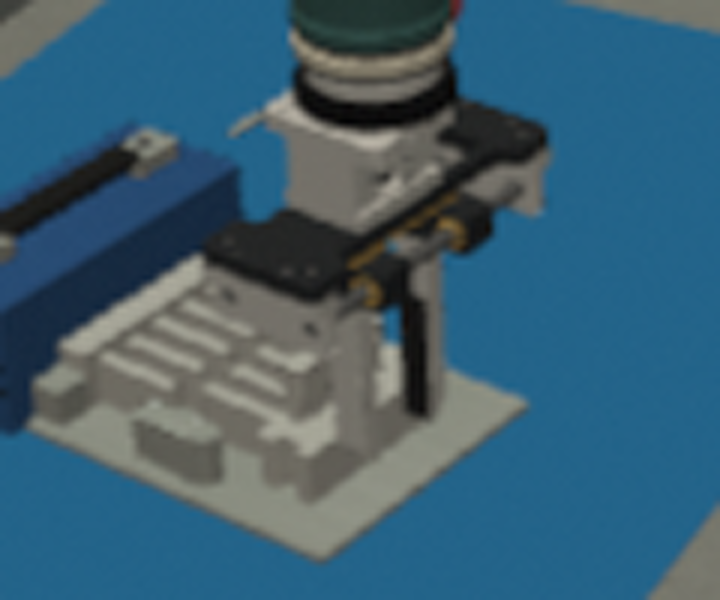

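Emit:
{"fn": "apply_moves", "kwargs": {
  "motion": [
    [0.003,0,0,0,0,0],
    [0.006,0,0,0,0,0],
    [0.008,0,0,0,0,0],
    [0.01,0,0,0,0,0]
  ]
}}

```text
time_s: 15.35
ee_pos: [0.4994, 0.0084, -0.0082]
tool_rot: [0.996, -0.089, -0.003, -0.0]
wrist_force: [-8.7, 0.8, 7.8]
grip_width: 0.4
```

```bash
python3 - <<'E'
from h import *
o=manip.get_obs();print(o['ee_pos'],o['wrist_force'],o['moment'])
snap('wrist','w14')
a=cv2.imread('pics/w14.png');cv2.imwrite('pics/w14c.png',cv2.resize(a[0:280,140:440],None,fx=2.1,fy=2.1,interpolation=cv2.INTER_CUBIC))
E
```

```text
[ 0.49937185  0.00840002 -0.00818424] [-8.70786766  0.76046387  7.75172848] [ 0.24663185  1.54218848 -0.0079202 ]
```

View pics/w14c.png

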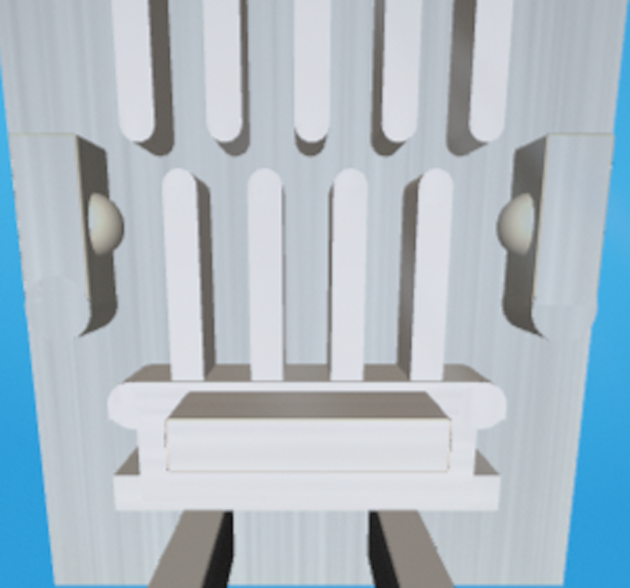

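```bash
python3 - <<'E'
from fit import *
U=np.load('unitf.npy')
so=[(50,30,26),(50,10,26),(50,-10,26),(50,-30,26),(-14,30,58),(-14,-30,58),(-34,50,28),(-34,-50,28)]
ps=up([(178,168),(265,168),(350,168),(435,168),(166,472),(449,471),(116,510),(499,510)],2.1,(140,0))
xs,r=fit({'w14':(list(range(8)),ps)},so,[.54,.0,.0,-.18]);print('sink',xs,np.degrees(xs[3]));print(r.reshape(-1,2).round(1).tolist())
uo=[(-49,y,31) for y in(40,20,0,-20,-40)]
pu=up([(137,141),(224,141),(312,141),(399,141),(486,141)],2.1,(140,0))
x,r=fit({'w14':(list(range(5)),pu)},uo,U);print(x,r.reshape(-1,2).round(1).tolist())
S=Ro.from_euler('z',U[3]);print('sink in unit',S.inv().apply(xs[:3]-U[:3])*1e3,np.degrees(xs[3]-U[3]))
print('tcp',S.inv().apply(tool()[1]-U[:3])*1e3)
E
```

```text
sink [ 5.42678431e-01  1.67502092e-04  5.59704163e-03 -1.76838451e-01] -10.132096871025913
[[0.0, 0.0], [-0.5, -0.0], [-0.0, -0.1], [0.4, -0.2], [0.3, 0.4], [0.1, 0.7], [0.0, -0.4], [-0.7, -0.6]]
[ 0.64550143 -0.01935839  0.0016096  -0.17865235] [[0.0, -0.0], [0.1, -0.0], [-0.2, -0.0], [-0.1, 0.0], [0.1, 0.0]]
sink in unit [-104.30462655    0.45549933    4.24385815] 0.1242666424883621
tcp [-147.70547294    0.84709323   -9.55962764]
```

The sink slides (x −104.3, y +0.5, yaw 0.1°, aligned). The vertical load is friction at the contact. I'll carry on, easing upward a little.

Emit:
{"fn": "apply_moves", "kwargs": {
  "motion": [
    [0.003,0,-0.001,0,0,0],
    [0.006,0,-0.001,0,0,0],
    [0.009,0,-0.0015,0,0,0],
    [0.012,0,-0.0015,0,0,0],
    [0.015,0,-0.0015,0,0,0],
    [0.018,0,-0.0015,0,0,0],
    [0.021,0,-0.0015,0,0,0]
  ]
}}

```text
time_s: 15.98
ee_pos: [0.523, 0.004, -0.0069]
tool_rot: [0.996, -0.09, -0.0, 0.0]
wrist_force: [-2.5, 0.4, -2.3]
grip_width: 0.4
```

```bash
cat > look.py <<'E'
from fit import *
import sys
n=sys.argv[1]
o=manip.get_obs();U=np.load('unitf.npy');S=Ro.from_euler('z',U[3])
print('tcp',S.inv().apply(tool()[1]-U[:3])*1e3,'F',S.inv().apply(o['wrist_force']).round(1),o['time_s'])
snap('wrist',n)
a=cv2.imread('pics/%s.png'%n);cv2.imwrite('pics/%sc.png'%n,cv2.resize(a[0:280,140:440],None,fx=2.1,fy=2.1,interpolation=cv2.INTER_CUBIC))
E
python3 look.py w15
```

```text
tcp [-124.32857693    0.74187104   -8.23418313] F [-2.5 -0.1 -2.3] 15.9833
```

View pics/w15c.png

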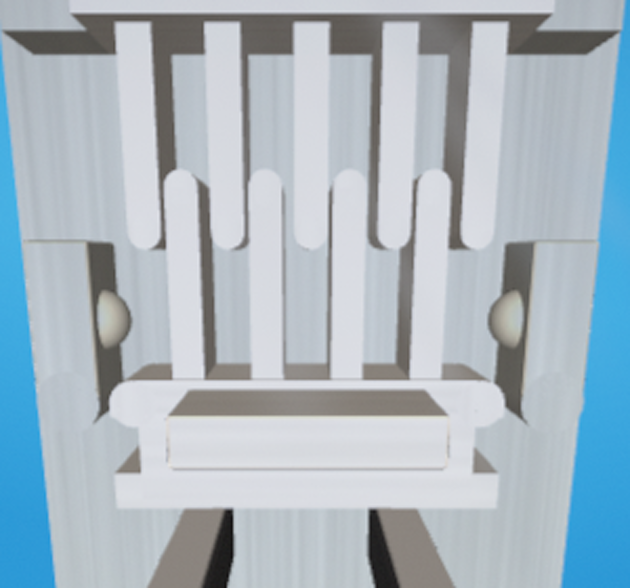

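The fins are entering cleanly between the fixed ones, force 2.5 N. Continuing to the balls.

Emit:
{"fn": "apply_moves", "kwargs": {
  "motion": [
    [0.003,0,0,0,0,0],
    [0.006,0,0,0,0,0],
    [0.009,0,0,0,0,0],
    [0.012,0,0,0,0,0],
    [0.015,0,0,0,0,0],
    [0.018,0,0,0,0,0]
  ]
}}

```text
time_s: 16.53
ee_pos: [0.5388, 0.0011, -0.0066]
tool_rot: [0.996, -0.089, -0.002, 0.0]
wrist_force: [-7.6, 0.5, 2.3]
grip_width: 0.401
```

```bash
python3 look.py w16
```

```text
tcp [-108.3125687     0.66388078   -7.97457898] F [-7.5 -0.9  2.3] 16.5333
```

View pics/w16c.png

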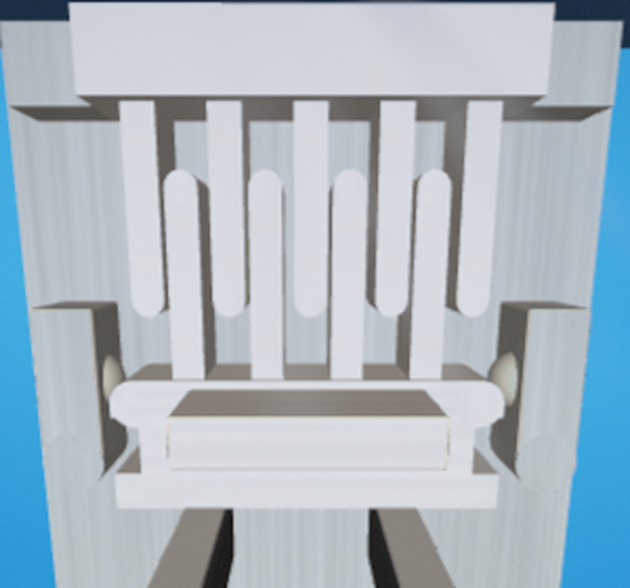

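The balls (113,380)/(503,380) are starting to press in. Pushing on.

Emit:
{"fn": "apply_moves", "kwargs": {
  "motion": [
    [0.003,0,0,0,0,0],
    [0.006,0,0,0,0,0],
    [0.009,0,0,0,0,0],
    [0.012,0,0,0,0,0],
    [0.014,0,0,0,0,0]
  ]
}}

```text
time_s: 17.0
ee_pos: [0.5534, -0.0015, -0.0066]
tool_rot: [0.996, -0.089, -0.002, -0.0]
wrist_force: [-9.8, 0.8, 4.4]
grip_width: 0.401
```

```bash
python3 look.py w17
```

```text
tcp [-93.46832235   0.70450831  -7.94563107] F [-9.7 -0.9  4.4] 17.0
```

View pics/w17c.png

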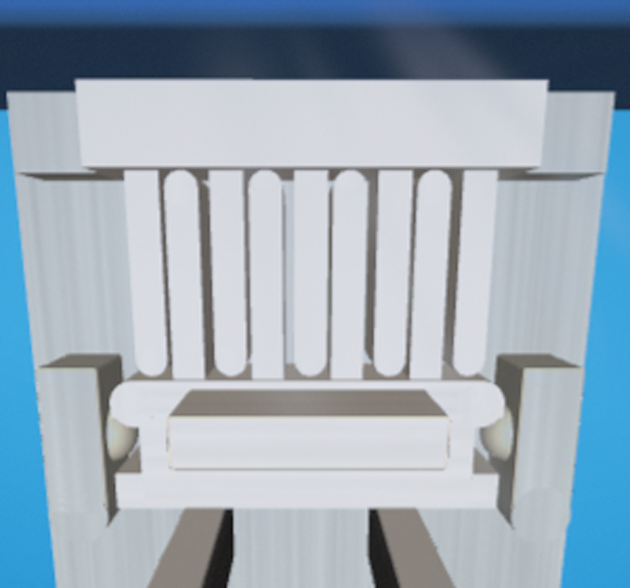

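Emit:
{"fn": "apply_moves", "kwargs": {
  "motion": [
    [0.001,0,-0.0005,0,0,0],
    [0.002,0,-0.0005,0,0,0],
    [0.003,0,-0.001,0,0,0],
    [0.003,0,-0.001,0,0,0]
  ]
}}

```text
time_s: 17.38
ee_pos: [0.5532, -0.0015, -0.0065]
tool_rot: [0.996, -0.089, -0.005, -0.0]
wrist_force: [-12.0, 0.4, 4.3]
grip_width: 0.4
```

```bash
python3 look.py w18
```

```text
tcp [-93.62467308   0.6700444   -7.8412676 ] F [-11.8  -1.7   4.3] 17.3833
```

View pics/w18c.png

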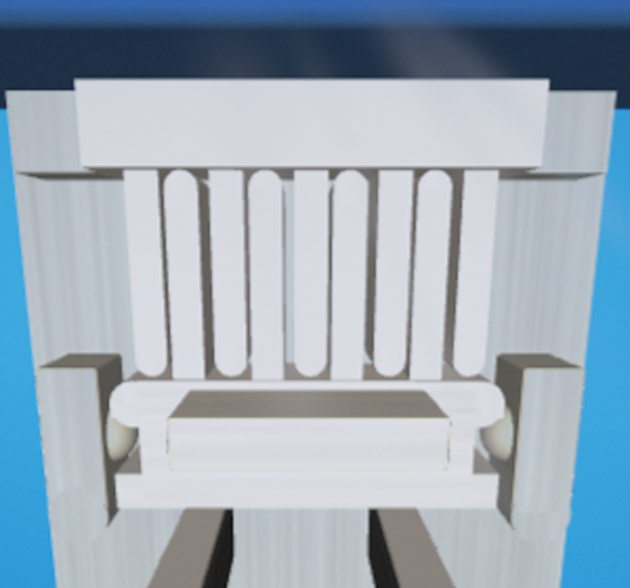

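The command went 3 mm further with no movement, which suggests a stop. One firmer push to be sure.

Emit:
{"fn": "apply_moves", "kwargs": {
  "motion": [
    [0.002,0,0,0,0,0],
    [0.004,0,0,0,0,0],
    [0.006,0,0,0,0,0],
    [0.006,0,0,0,0,0]
  ]
}}

```text
time_s: 17.77
ee_pos: [0.5529, -0.0015, -0.0065]
tool_rot: [0.996, -0.089, -0.012, -0.001]
wrist_force: [-25.8, 3.1, 14.7]
grip_width: 0.4
```

```bash
python3 look.py w19
```

```text
tcp [-93.94519176   0.66995109  -7.80630285] F [-25.9  -1.5  14.7] 17.7667
```

Hard stop at 26 N with no advance. Backing off, raising, and looking.

Emit:
{"fn": "apply_moves", "kwargs": {
  "motion": [
    [-0.006,0,0,0,0,0],
    [-0.015,0,0,0,0,0],
    [-0.03,0,0,0,0,0],
    [-0.05,0,0,0,0,0],
    [-0.07,0,-0.005,0,0,0],
    [-0.08,0,-0.03,0,0,0],
    [-0.085,0,-0.06,0,0,0],
    [-0.085,0,-0.09,0,0,0],
    [-0.085,0,-0.12,0,0,0],
    [-0.085,0,-0.12,0,0,0],
    [-0.085,0,-0.12,0,0,0],
    [-0.085,0,-0.12,0,0,0]
  ]
}}

```text
time_s: 18.82
ee_pos: [0.4803, 0.0118, 0.1146]
tool_rot: [0.996, -0.09, 0.001, 0.0]
wrist_force: [0.3, 0.6, -0.4]
grip_width: 0.402
```

```bash
python3 look.py w20; python3 - <<'E'
from h import *
snap('top','top20');snap('side','s20')
a=cv2.imread('pics/w20.png')[0:200,170:400]
cv2.imwrite('pics/w20d.png',cv2.resize(a,None,fx=3,fy=3,interpolation=cv2.INTER_CUBIC))
b=cv2.imread('pics/s20.png')[170:270,180:320]
cv2.imwrite('pics/s20c.png',cv2.resize(b,None,fx=5,fy=5,interpolation=cv2.INTER_CUBIC))
E
```

```text
tcp [-167.71564521    0.81327769  113.20264357] F [ 0.2  0.7 -0.4] 18.8167
```

View pics/w20d.png

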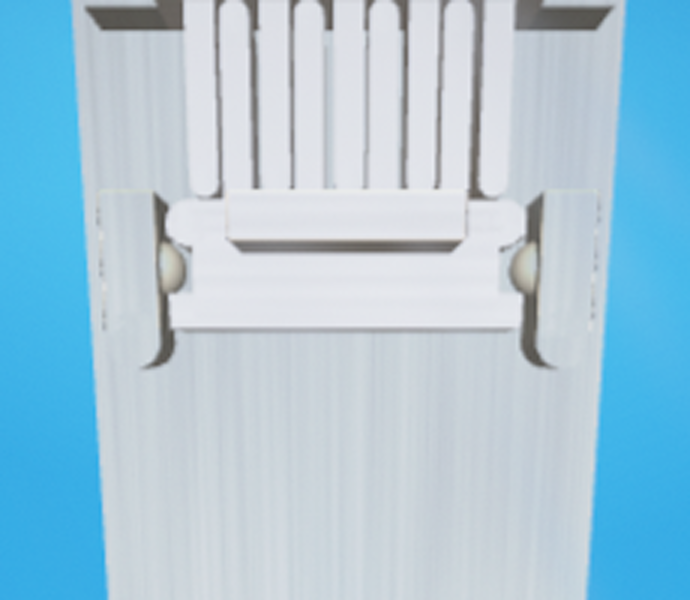

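View pics/s20c.png

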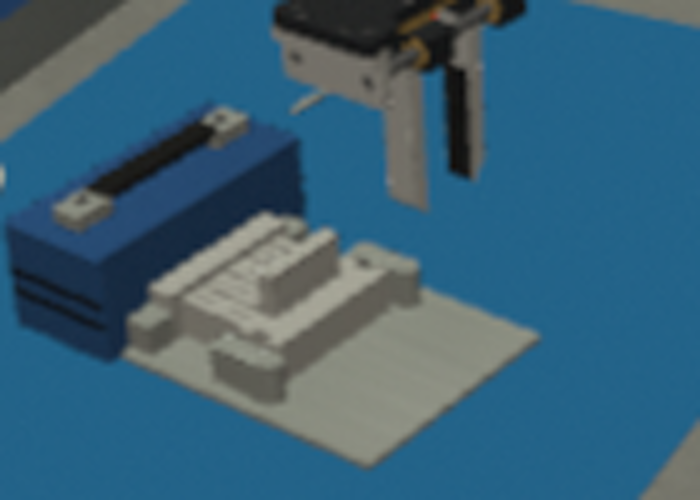

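View pics/top20.png

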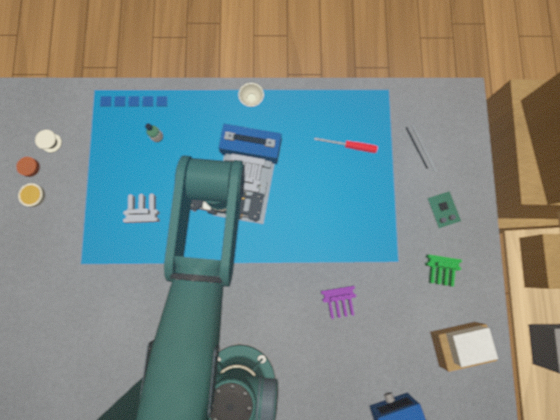

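```bash
python3 - <<'E'
from fit import *
U=np.load('unitf.npy')
so=[(-14,30,58),(-14,-30,58),(-34,50,28),(-34,-50,28)]
ps=up([(229,241),(467,241),(171,327),(519,327)],3,(170,0))
xs,r=fit({'w20':(list(range(4)),ps)},so,[.59,-.01,.0,-.18],zfree=True);print(r.round(1))
uo=[(-49,40,31),(-49,-40,31),(-67,47.5,19),(-67,-47.5,19)]
S=Ro.from_euler('z',U[3]);print('sink in unit',S.inv().apply(xs[:3]-U[:3])*1e3,np.degrees(xs[3]-U[3]))
print(((proj('w20',S.apply(np.array(uo)/1e3)+U[:3])-[170,0])*3).round(0).tolist())
E
```

```text
[-0.2 -0.2 -0.4 -0.1  0.4  0.   0.4  0.2]
sink in unit [-49.44141861   0.22872655   2.06529751] -0.08081999179163511
[[202.0, 197.0], [491.0, 197.0], [184.0, 269.0], [508.0, 269.0]]
```

Sink is at unit x −49.4 (home is −50), y 0.2, yaw −0.1°. Ball tips at (185,268)/(511,268) match the fully-out prediction of (184,269)/(508,269). The arm is clear, so I'm handing in.

```bash
python3 -c "
from bench import manip
o=manip.get_obs();print(o['time_s'],o['joint_vel'].round(3),o['wrist_force'].round(1));print(manip.job_done())"
```

```text
18.9667 [ 0.001  0.002  0.001 -0.001  0.004 -0.001] [ 1.3  0.4 -0.5]
the job is handed in; nothing more can be done
None
```

The four-fin heat sink is fully home in the bay and the job was handed in at 19.0 s. I set it on the tray 11 mm short of the fixed fins, let go of it, then pushed it from behind with both fingers.

**Last checks:**
- The sink measured at unit x −49.4 mm (home is −50), y +0.2 mm and yaw −0.1°. Both ball tips show within about 3 px (in the 3× enlargement) of fully out, in the notches.
- A final push of about 26 N did not move it any further.
- The gripper was clear and still at hand-in. The other sink, bottle and screwdriver look unmoved in the last top view.

**What disagreed:**
- **Finger length:** the fingertips sit about 25 mm behind the reported TCP. My first grasp therefore closed at or above the rib without moving the sink, and I corrected for it from two camera views.
- **Push force:** the push also showed an unexpected vertical force of up to 15 N at the finger contact, which I put down to friction.
- **Sink height:** the last height fit read about 3 mm below the tray top. I take that as noise from fitting only four points.

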